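# Load a gel cassette into an electrophoresis module

### The arm

A 6-joint arm with a two-finger parallel gripper is mounted at the origin on the work surface. World frame = base frame: x ahead of the robot, y to its left, z up, the work surface at z = 0. Lengths are in mm, angles in rad, forces in N, time in s.
With the tool pointing down it reaches from about 350 to 875 mm from the base axis. Payload 4.2 kg.
Tool frame: the origin (TCP) lies midway between the tips of the shut fingers; the grasp point (between the pads) lies 19 mm behind it; z points along the fingers, y is the line along which they close (so a half turn about z gives the same grasp; the last joint's range is limited). The gripper opens to 85 mm and grips with 20 to 120 N. Pads are 22 mm wide; open, the fingers measure 114 mm over their backs; the gripper's body (76 mm by 85 mm) begins 54 mm behind the grasp point. The pads swing forward as they close: fully open they stand 13 mm farther back than shut.
Start: joints at [-0.847, 0.385, 0.008, 0, -1.194, -0.259], TCP at [280.164, -558.666, 192.812] pointing down, gripper open.
Joint ranges: [-3.14, 3.14], [-1.21, 2.06], [-1.07, 1.41], [-3.16, 2.05], [-2.99, -0.16], [-3.1, 3.1]. Speed limits (rad/s): [2.79, 2.79, 3.14, 3.14, 3.14, 3.14].

### API

Orientations are given as a unit quaternion [x, y, z, w].
In Python, from bench import arm gives the robot as it stands. The module is installed in compiled form; this text tells all that it offers.
- The arm moves only by the shell command python3 -m handwheel 'ROWS' [OPENING]. ROWS is JSON, a list of rows, each an object of numbers: "x", "y", "z": the shift along the world's x, y, z each as a share of 20 cm, from -1 to 1; "ax", "ay", "az": the turn, a rotation vector about the world's x, y, z each as a share of 90 degrees, from -1 to 1. In form: [{"x": .., "y": .., "z": .., "ax": .., "ay": .., "az": ..}, ...]. A call has exactly 8 rows; each row shifts and turns the commanded pose from where the row before left it; what a row does not reach is not made up. A row lasts 1/10 s, in which the tool goes at most 50 mm and 8.59 degrees, less where a joint would pass 70% of its speed; a pose out of reach is approached as far as the arm can. A call with a number of a shift or a turn outside -1 to 1 is refused whole. A call with a gripper value outside its range is refused whole. OPENING is the opening, from -1 (shut) to 1 (fully open), set as the call begins (- or left out, the last holds). The fingers move at their own pace and stop on an object; the grip force is fixed at half the most. Time passes only in rows, so rows that do not move let the fingers close, or fill a call up. It gives the time, the measured TCP pose, the force, the opening and the grip force at its end, in the units of the state.
- arm.read_state(): the state, without advancing time (a new reading comes with each control period).
- arm.get_image(name): name is "scene" or "top" or "wrist"; returns the picture (420x560x3 uint8, red, green, blue); there is no depth.
- arm.camera_params(name): a dict with "K" (3x3 intrinsics, pixels), "position" and "orientation" of the camera in the world. Camera axes: x right, y down, z forward; pixel columns grow to the right and rows downward; lengths in mm; the calibration is good to about 2 mm. A picture is of the moment at which its call begins: read the wrist's pose just before it. camera_params takes no time and is no camera call; for the wrist camera it gives the pose at the moment of the call.
- arm.job_done(): hands the job in; it is judged then, once.
The state is a dict: "clock": time; "joints": joint angles; "joint_vel": joint speeds; "joint_efforts": joint torques, N m; "position": TCP position; "ee_rot": TCP orientation; "contact_force": force on the tool from outside, world axes, zero at the start; "wrist_torque": the same for the moment, N m; "gripper_width": finger opening in mm; "grasp_force": force on a finger pad.
Only numpy, scipy, OpenCV 4.12 (cv2) and the standard library are available. Lean on these libraries where they do the work, as an engineer would, in place of code of your own. Each camera call takes 0.05 s, during which the arm holds its last target. There are 200 camera calls.

### The job

Take the glass gel cassette out of the leaning rack and load it on the open side of the electrode module: set its bottom edge down in the support channel with its top leaning well outwards, as it leans in the rack, then straighten it upright so that the short plate tucks under the two notch shoulders and lies against the gasket. Then swing both clamp arms fully closed over it and let go. Handle the glass gently, and leave the buffer dam in the rack and the other things on the bench where they are.

Things in the scene. Friction and masses are not known exactly. Their poses are not given: they have to be found in the camera images.
- cassette: Gel cassette, the part to load: flat glass sandwich 101 wide (its y), 8 thick (x), 82 tall (z), 0.15 kg, white gel inside. Origin: centre of its bottom edge. Plate on its -x side 82 tall, on its +x side only 73, so the top 9 mm is one plate (x -4 to -0.8). Starts in either rack place, top leaning 30 deg to the robot side, short plate uppermost. Grip it across its 8 mm, mid-width, below short_edge.
- cassette_top (a point): Centre of the cassette's top edge, 82 mm from its origin along its z.
- short_edge (a point): Middle of the top edge of the cassette's short plate, on its outer (+x) face: (4, 0, 73) mm in the cassette's frame.
- module: Electrode module, grey, fixed; base 104 (x) by 140 (y) mm. Origin: centre of underside, z up. Its -x side faces the robot and is open: the cassette goes there, its x axis along the module's x. The far (+x) side already holds a cassette with arms closed. Side walls |y| 36 to 62, top z 97 mm, with an electrode terminal on each at (0, +-50), top z 123. Gasket face of the open side: the plane x = -24 mm.
- channel (a point): Place of the cassette's origin when loaded: (-28, 0, 12) mm in the module's frame. Channel floor x -24 to -34, z 10.9 to 12.3 (falls slightly to the gasket, so an upright cassette stays leaning on the gasket when released). Outer wall slopes out 32 deg from vertical, from (x -34, z 12) to its rim (x -41.5, z 24), outside of lip x -46. End cheeks at |y| = 53, z up to 30.
- shoulder (a point): Middle of the line under the two notch shoulders, (-27.6, 0, 87) mm in the module's frame. The shoulders are at |y| 37 to 51, z 87 to 97, and stand 3.6 mm out over the gasket plane; nothing between them. The short plate's top (z 85 when loaded) must end under them, so the cassette cannot be lowered straight down: it has to swing in from outside.
- chamber (a point): Middle of the module's inner chamber floor, (0, 0, 28) mm in the module's frame. The chamber is open from above over |y| < 36 mm and x -24 to 24, so a finger can stand behind the cassette here, 48 mm from gasket plane to the far cassette.
- clamp_left (a joint): White clamp arm at the module's +y end, on an upright hinge pin. rad: 0 = fully closed over the cassette's margin (stop), grows as it swings out to the robot side and away, to 2.4; starts at 1.7 to 2.3. Stays where left, 1 to 2 N at the tab moves it. Points from the hinge along (-sin q, -cos q) in the module's x, y. Arm plate 34 mm long, 6.6 thick, z 32 to 82; closed, it just meets the cassette.
- clamp_right (a joint): The mirror-image clamp arm at the module's -y end: 0 = fully closed, grows as it opens, starts at 1.7 to 2.3 rad. Points from its hinge along (-sin q, +cos q) in the module's x, y.
- tab_left (a point): Top centre of the left arm's upright thumb tab: 8 thick (across the arm), 14 wide, centred 27 mm from the hinge axis, z 80 to 118 mm above the bench. Push it from its outer side, or pinch it from above.
- tab_right (a point): Top centre of the right arm's thumb tab, as on the left.
- hinge_left (a point): On the left arm's vertical hinge axis, 118 mm above the bench; (-36, 66) mm in the module's x, y. The pin itself ends at z = 92 mm.
- hinge_right (a point): On the right arm's vertical hinge axis, 118 mm above the bench; (-36, -66) mm in the module's x, y.
- rack: White plate rack, fixed, 160 (x) by 121 (y) mm, sides 40 high. Origin: centre of underside. Two places, bottom edges at x -25 and 60, 24 mm up; each plate leans 30 deg, top to -x (robot side), on back rests at |y| 39 to 49 that reach 62 mm up it. Under the plate's middle it is free above a cross bar 12 mm up it. Side stops |y| 52.5, a lip 8 high before the foot: draw the plate out along its own length.
- dam: Buffer dam, bystander: solid grey plastic plate 101 wide (y), 8 thick (x), 70 tall with a 34 wide tab on top (79.5 in all), ribs on its +x face; leans in the rack's other place. Origin: centre of its bottom edge. To be left there.
- bottle: Bystander: white reagent bottle with a red cap, 68 mm across, 150 high. Origin: centre of its underside.
- tip_box: Bystander: blue pipette tip box, 82 by 118 mm, 67 high. Origin: centre of its underside.
- tube_rack: Bystander: open white tube tray, 90 by 210 mm, 50 high. Origin: centre of its underside.
Things that resemble listed ones, but are neither listed nor needed, are in the scene too. What is shaped like the cassette but orange is not meant.

How it is judged (in metres and radians):
On the way, in this order (a step that is already met when the one before it is completed fails the run):
1. the cassette is taken out of the rack (distance of cassette from where it was at the start of the episode above 0.06 m), for 0.1 s.
2. its bottom edge is down in the channel on the module's open side while it leans outwards 17 to 50 degrees (x of cassette in the frame of module between -0.04 and -0.024 m and y of cassette in the frame of module between -0.0045 and 0.0045 m and z of cassette in the frame of module between 0.009 and 0.021 m and angle between cassette's own z axis and vertical between 0.3 and 0.87 rad and x of cassette_top in the frame of module below -0.045 m), for 0.2 s.
3. the cassette is straightened upright against the gasket, its short plate under the shoulders (x of cassette in the frame of module between -0.0305 and -0.0255 m and y of cassette in the frame of module between -0.0045 and 0.0045 m and z of cassette in the frame of module between 0.009 and 0.015 m and angle between cassette's own z axis and vertical below 0.06 rad and x of short_edge in the frame of module between -0.0275 and -0.02 m), for 0.2 s.
4. both clamp arms are swung closed over it (all of step 3 and value of joint each of clamp_left, clamp_right below 0.12 rad), for 0.2 s.
At the end, for the whole second after the job is handed in: Cassette upright (3.4 deg) on the channel floor (3 mm) of the open side, within 2.5 mm across and 4.5 mm along the channel, short plate inwards with its edge within 3.5 mm of the gasket; both arms within 0.12 rad of closed; cassette at rest and released; dam still in its place (all of step 4 and linear speed of cassette below 0.02 m/s and contact force between the fingers and cassette below 0.1 N and distance of dam from where it was at the start of the episode below 0.015 m); the robot touches nothing.
It fails at once if the glass cassette is knocked or forced against the module (over 60 N) (contact force between cassette and module above 60 N).
It fails at once if the buffer dam is moved more than 15 mm (distance of dam from where it was at the start of the episode above 0.015 m).
It fails at once if a bystander (bottle, tip box, tube tray) is moved more than 20 mm (distance of any of bottle, tip_box, tube_rack from where it was at the start of the episode above 0.02 m).
It also fails if it takes over 69 s, if anything falls off the work surface, if the arm or the gripper's body presses on something with over 40 N, if the wrist force passes 120 N, or if a joint passes its speed limit or range.

## Working session

There is one attempt and no reset: what is moved stays moved. The work goes in short steps, Python scripts to look and compute and a shell command to move; the robot and the scene stay as the last step left them, time stands still between calls to the robot, and variables do not carry over. Pictures are saved under pics/ and viewed, at most 10 in all, crops included, and the job is handed in when it is done.

```bash
mkdir -p pics; python3 - <<'E'
from bench import arm
import cv2,numpy as np
for n in ("scene","top"):
    im=arm.get_image(n); cv2.imwrite(f"pics/{n}0.png",im[:,:,::-1])
    print(n,arm.camera_params(n))
s=arm.read_state();print(s)
E
```

```text
scene {'K': array([[457.65563382,   0.        , 279.07405641],
       [  0.        , 457.65563382, 212.14555275],
       [  0.        ,   0.        ,   1.        ]]), 'position': array([1320.40668602, -748.13305387, 1157.81682736]), 'orientation': array([ 0.85246394,  0.36293166, -0.13849933, -0.34986251])}
top {'K': array([[398.78408958,   0.        , 279.40867358],
       [  0.        , 398.78408958, 212.28190498],
       [  0.        ,   0.        ,   1.        ]]), 'position': array([ 440.66550442,   -8.09212679, 1230.06167605]), 'orientation': array([ 0.71215413, -0.69803378,  0.05614743, -0.04932354])}
{'clock': 0.1, 'joints': array([-8.47383928e-01,  3.85514986e-01,  6.77327559e-03, -4.18672449e-04,
       -1.19405011e+00, -2.58603373e-01]), 'joint_vel': array([ 0.0003011 , -0.00150987,  0.00308374,  0.00140766, -0.00025368,
       -0.00064914]), 'joint_efforts': array([-5.44772083e-04, -3.93318594e+01,  1.88930386e+01,  4.19794768e+00,
       -2.58073909e-03, -4.16828470e-06]), 'position': array([ 279.89352902, -558.14747689,  191.81639671]), 'ee_rot': array([-2.30242803e-01,  9.73132683e-01,  9.71616737e-04, -2.98862128e-04]), 'contact_force': array([-0.11291654,  0.00863654, -0.83863073]), 'wrist_torque': array([-0.03027564, -0.010345  ,  0.03959039]), 'grasp_force': 0.0, 'gripper_width': 85.62782441978577}
```

View pics/scene0.png

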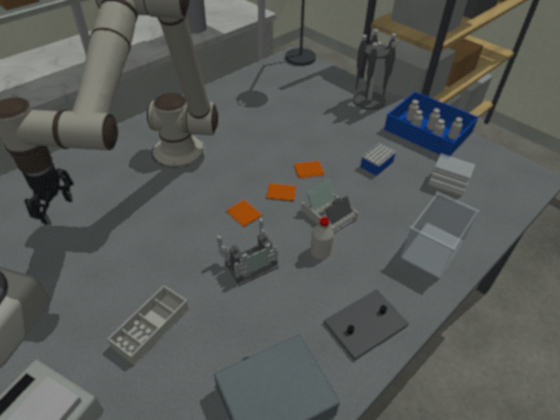

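View pics/top0.png

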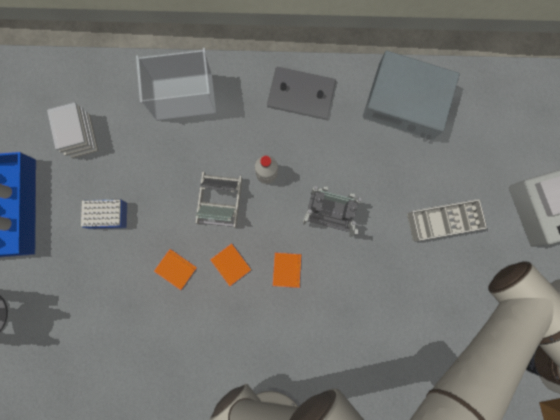

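Scene view: the module is at about (250,255), the rack at (328,208), the bottle at (322,240) and the tube tray at (148,322). In the top view the rack is at (219,200), the module at (334,210), the bottle at (266,168) and the tip box at (103,213). Candidates for the cassette are the rack's near plate (top 216,213), the rack's far plate (222,183), the orange plates (176,269), (231,264), (287,270), and the already loaded far cassette (336,195). I choose the pale green plate in the rack and check it in a close crop.

```bash
python3 - <<'E'
import cv2,numpy as np
t=cv2.imread("pics/top0.png");s=cv2.imread("pics/scene0.png")
f=lambda a,w,h:cv2.resize(a,(w,h),interpolation=cv2.INTER_CUBIC)
a=f(t[165:235,185:255],400,400)   # 5.714x
b=f(t[175:245,295:365],400,400)
c=f(s[175:275,205:365],800-480,200)
cv2.imwrite("pics/crop1.png",np.vstack([np.hstack([a,b]),np.hstack([f(s[175:240,290:365],231,200),np.zeros((200,100,3),np.uint8),f(s[210:285,205:285],213,200),np.zeros((200,256,3),np.uint8)])]))
E
```

```text
(no output)
```

View pics/crop1.png

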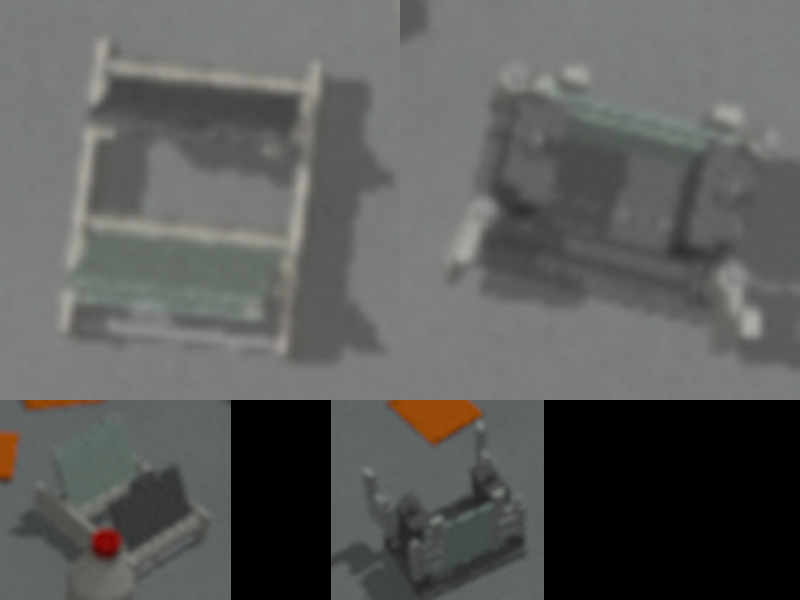

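The crop shows the cassette, pale green with a white edge, in the near rack place (top edge near 216,217 in the top view). The dark grey plate in the far place is the dam. The module's open side faces the robot with both arms open, and its terminals are at about (319.5,199) and (354.2,207.4).

```bash
cat > h.py <<'E'
from bench import arm
import cv2,numpy as np
from scipy.spatial.transform import Rotation as R
def ray(cam,uv):
    d=np.linalg.solve(cam["K"],[uv[0],uv[1],1.]); return R.from_quat(cam["orientation"]).apply(d)
def onz(cam,uv,z):
    d=ray(cam,uv);p=np.array(cam["position"]);return p+d*(z-p[2])/d[2]
def proj(cam,P):
    c=R.from_quat(cam["orientation"]).inv().apply(np.atleast_2d(P)-cam["position"]); q=c@cam["K"].T; return q[:,:2]/q[:,2:]
def fr(o,yaw,p):
    c,s=np.cos(yaw),np.sin(yaw); p=np.atleast_2d(p); return np.c_[o[0]+c*p[:,0]-s*p[:,1],o[1]+s*p[:,0]+c*p[:,1],p[:,2]]
def fit(meas,model):  # 2D rigid fit
    m=np.array(meas)[:,:2];w=np.array(model)[:,:2];a=w-w.mean(0);b=m-m.mean(0)
    yaw=np.arctan2((a[:,0]*b[:,1]-a[:,1]*b[:,0]).sum(),(a*b).sum())
    o=m.mean(0)-fr((0,0),yaw,np.c_[w.mean(0)[None],0])[0,:2]
    res=m-fr(o,yaw,np.c_[w,np.zeros(len(w))])[:,:2]
    return o,yaw,res
E
python3 - <<'E'
from h import *
c=arm.camera_params("top")
P=[onz(c,u,40) for u in [(202.9,172),(196.6,222.8),(240.1,176.4),(234.7,226.3)]]
print(np.round(P,1)); print("rack",*fit(P,[(80,58,0),(-80,58,0),(80,-58,0),(-80,-58,0)]))
P=[onz(c,u,123) for u in [(319.5,199),(354.2,207.4)]]
print(np.round(P,1)); print("mod",*fit(P,[(0,50,0),(0,-50,0)]))
s=arm.read_state();r=R.from_quat(s["ee_rot"]).as_matrix();print(r.round(3))
w=arm.camera_params("wrist");print(w["K"][0,0],(r.T@(w["position"]-s["position"])).round(1),(r.T@R.from_quat(w["orientation"]).as_matrix()).round(3))
E
```

```text
[[739.4 218.4  40. ]
 [582.7 229.8  40. ]
 [728.1 104.4  40. ]
 [574.5 115.3  40. ]]
rack [656.19400379 166.97998949] -0.07657177925035451 [[-0.96040133 -0.27055414]
 [ 1.84370483 -1.11419826]
 [-3.38320175  1.32122264]
 [ 2.49989825  0.06352975]]
[[ 647.6 -129.7  123. ]
 [ 625.6 -227.7  123. ]]
mod [ 636.59438236 -178.7031121 ] -0.22068335124187016 [[ 0.04791887  0.2136021 ]
 [-0.04791887 -0.2136021 ]]
[[-0.894 -0.448 -0.001]
 [-0.448  0.894  0.002]
 [ 0.     0.002 -1.   ]]
301.47028069071763 [  74.2    0.8 -181.3] [[ 0.001 -0.957 -0.29 ]
 [ 1.     0.001  0.001]
 [-0.001 -0.29   0.957]]
```

```bash
A='[{"x":0.08,"y":0.112,"z":0.03,"az":0.041},{"x":0.08,"y":0.112,"z":0.03,"az":0.041},{"x":0.08,"y":0.112,"z":0.03,"az":0.041},{"x":0.08,"y":0.112,"z":0.03,"az":0.041},{"x":0.08,"y":0.112,"z":0.03,"az":0.041},{"x":0.08,"y":0.112,"z":0.03,"az":0.041},{"x":0.08,"y":0.112,"z":0.03,"az":0.041},{"x":0.08,"y":0.112,"z":0.03,"az":0.041}]'; 
python3 -m handwheel '[{"x":0.08,"y":0.112,"z":0.03,"az":0.041},{"x":0.08,"y":0.112,"z":0.03,"az":0.041},{"x":0.08,"y":0.112,"z":0.03,"az":0.041},{"x":0.08,"y":0.112,"z":0.03,"az":0.041},{"x":0.08,"y":0.112,"z":0.03,"az":0.041},{"x":0.08,"y":0.112,"z":0.03,"az":0.041},{"x":0.08,"y":0.112,"z":0.03,"az":0.041},{"x":0.08,"y":0.112,"z":0.03,"az":0.041}]' 1
python3 -m handwheel '[{"x":0.08,"y":0.112,"z":0.03,"az":0.041},{"x":0.08,"y":0.112,"z":0.03,"az":0.041},{"x":0.08,"y":0.112,"z":0.03,"az":0.041},{"x":0.08,"y":0.112,"z":0.03,"az":0.041},{"x":0.08,"y":0.112,"z":0.03,"az":0.041},{"x":0.08,"y":0.112,"z":0.03,"az":0.041},{"x":0.08,"y":0.112,"z":0.03,"az":0.041},{}]'
python3 - <<'E'
from h import *
w=arm.camera_params("wrist");im=arm.get_image("wrist");print(arm.read_state()["clock"],arm.camera_params("wrist")["position"]-w["position"])
import pickle;pickle.dump((w,im),open("w1.pkl","wb"));cv2.imwrite("pics/w1.png",im[:,:,::-1])
M=[[0,50,123],[0,-50,123],[-36,66,92],[-36,-66,92],[0,0,28]]
print(proj(w,fr((636.6,-178.7),-.2207,M)).round(0))
E
```

```text
0.15 [ 0.01849237 -0.04128009  0.14612314]
[[436. 573.]
 [384. 544.]
 [452. 535.]
 [387. 496.]
 [386. 478.]]invalid input at $[0]: expected keys x, y, z, ax, ay, az
invalid input at $[0]: expected keys x, y, z, ax, ay, az
```

View pics/w1.png

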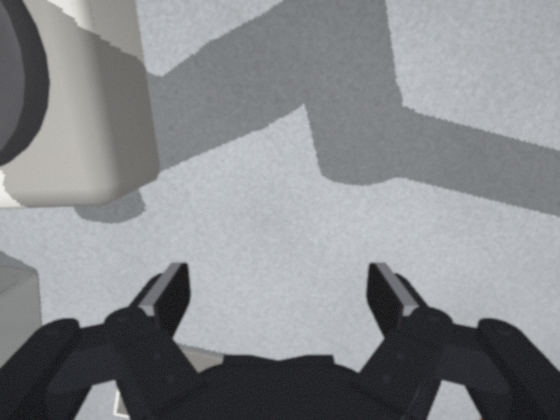

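The rows need all six keys, so nothing moved. The picture shows only the start pose, with the fingers at the bottom.

```bash

python3 -m handwheel '[{"x":0.08,"y":0.112,"z":0.03,"ax":0,"ay":0,"az":0.041},{"x":0.08,"y":0.112,"z":0.03,"ax":0,"ay":0,"az":0.041},{"x":0.08,"y":0.112,"z":0.03,"ax":0,"ay":0,"az":0.041},{"x":0.08,"y":0.112,"z":0.03,"ax":0,"ay":0,"az":0.041},{"x":0.08,"y":0.112,"z":0.03,"ax":0,"ay":0,"az":0.041},{"x":0.08,"y":0.112,"z":0.03,"ax":0,"ay":0,"az":0.041},{"x":0.08,"y":0.112,"z":0.03,"ax":0,"ay":0,"az":0.041},{"x":0.08,"y":0.112,"z":0.03,"ax":0,"ay":0,"az":0.041}]' 1
python3 -m handwheel '[{"x":0.08,"y":0.112,"z":0.03,"ax":0,"ay":0,"az":0.041},{"x":0.08,"y":0.112,"z":0.03,"ax":0,"ay":0,"az":0.041},{"x":0.08,"y":0.112,"z":0.03,"ax":0,"ay":0,"az":0.041},{"x":0.08,"y":0.112,"z":0.03,"ax":0,"ay":0,"az":0.041},{"x":0.08,"y":0.112,"z":0.03,"ax":0,"ay":0,"az":0.041},{"x":0.08,"y":0.112,"z":0.03,"ax":0,"ay":0,"az":0.041},{"x":0.08,"y":0.112,"z":0.03,"ax":0,"ay":0,"az":0.041},{"x":0,"y":0,"z":0,"ax":0,"ay":0,"az":0}]'
cat > look.py <<'E'
from h import *
import sys,pickle
def look(name):
    w=arm.camera_params("wrist");im=arm.get_image("wrist")
    print(arm.read_state()["clock"],np.abs(arm.camera_params("wrist")["position"]-w["position"]).max().round(2))
    pickle.dump((w,im),open(name+".pkl","wb"));cv2.imwrite(f"pics/{name}.png",im[:,:,::-1]);return w
if __name__=="__main__":
    w=look(sys.argv[1])
    print("mod",proj(w,fr((636.6,-178.7),-.2207,[[0,50,123],[0,-50,123],[-36,66,92],[-36,-66,92],[0,0,28]])).round(0).tolist())
    print("rack",proj(w,fr((656.2,167),-.0766,[[80,58,40],[-80,58,40],[80,-58,40],[-80,-58,40],[-66,0,95]])).round(0).tolist())
E
python3 look.py w2
```

```text
clock: 0.95
position: [408.5, -378.3, 240.7]
ee_rot: [-0.472, 0.882, 0.0, -0.0]
contact_force: [0.4, -0.1, 0.1]
gripper_width: 85.1
grasp_force: 0.0
clock: 1.75
position: [521.9, -220.7, 283.1]
ee_rot: [-0.657, 0.753, -0.0, 0.0]
contact_force: [0.4, 0.1, -0.7]
gripper_width: 85.4
grasp_force: 0.0
1.8 1.01
mod [[188.0, 269.0], [188.0, 191.0], [221.0, 270.0], [224.0, 175.0], [206.0, 209.0]]
rack [[193.0, 420.0], [279.0, 416.0], [184.0, 370.0], [275.0, 366.0], [268.0, 422.0]]
```

```bash
python3 - <<'E'
import cv2
a=cv2.imread("pics/w2.png")[130:310,110:310]
cv2.imwrite("pics/w2c.png",cv2.resize(a,(660,594),interpolation=cv2.INTER_CUBIC))
E
```

```text
(no output)
```

View pics/w2c.png

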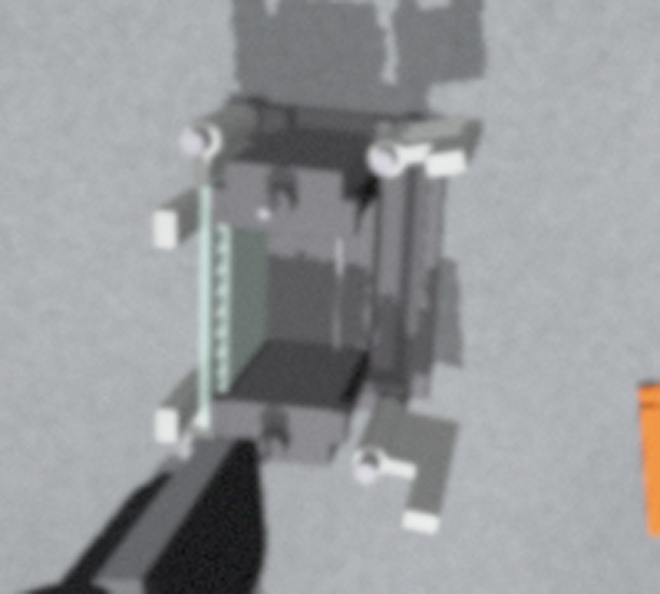

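The wrist view shows the module with its open side to the right. The near hinge pins are at full-image (227,178) and (221.5,270), the far pin at (169.7,171.8), and the tab tops at (245.5,180) and (237.6,288).

```bash
python3 - <<'E'
from h import *
import pickle
w,im=pickle.load(open("w2.pkl","rb"))
P=[onz(w,u,92) for u in [(221.5,270),(227,177.9),(169.7,171.8)]]
L=[(-36,66,0),(-36,-66,0),(36,-66,0)]
print(np.round(P,1),np.linalg.norm(P[0]-P[1]),np.linalg.norm(P[1]-P[2]))
print("2",*fit(P[:2],L[:2]));o,y,r=fit(P,L);print("3",o,y,r.round(1))
o,y,_=fit(P[:2],L[:2])
for u,h in (((237.6,288.2),0),((245.5,180),1)):
    p=onz(w,u,118);d=p-P[h];print("tab",p.round(1),np.linalg.norm(d[:2]).round(1),np.degrees(np.arctan2(d[1],d[0])-y))
E
```

```text
[[ 615.  -106.7   92. ]
 [ 584.  -231.7   92. ]
 [ 653.2 -248.9   92. ]] 128.78012734560144 71.27157415056492
2 [ 634.43609583 -177.88976788] -0.24279437950584337 [[-0.38705442 -1.56271682]
 [ 0.38705442  1.56271682]]
3 [ 634.27282827 -177.25676875] -0.2397127218084691 [[ 0.  -2.1]
 [ 0.4  1.1]
 [-0.4  1.1]]
tab [591.9 -91.  118. ] 27.9 159.64290284301012
tab [ 558.  -230.7  118. ] 26.0 191.61293855464385
```

```bash
python3 -m handwheel '[{"x":0,"y":0.2,"z":-0.04,"ax":0,"ay":-0.042,"az":0},{"x":0,"y":0.2,"z":-0.04,"ax":0,"ay":-0.042,"az":0},{"x":0,"y":0.2,"z":-0.04,"ax":0,"ay":-0.042,"az":0},{"x":0,"y":0.2,"z":-0.04,"ax":0,"ay":-0.042,"az":0},{"x":0,"y":0.2,"z":-0.04,"ax":0,"ay":-0.042,"az":0},{"x":0,"y":0.2,"z":-0.04,"ax":0,"ay":-0.042,"az":0},{"x":0,"y":0.2,"z":-0.04,"ax":0,"ay":-0.042,"az":0},{"x":0,"y":0.2,"z":-0.04,"ax":0,"ay":-0.042,"az":0}]'
python3 -m handwheel '[{"x":0,"y":0.1,"z":0,"ax":0,"ay":0,"az":0.02},{"x":0,"y":0.1,"z":0,"ax":0,"ay":0,"az":0.02},{"x":0,"y":0.1,"z":0,"ax":0,"ay":0,"az":0},{"x":0,"y":0,"z":0,"ax":0,"ay":0,"az":0},{"x":0,"y":0,"z":0,"ax":0,"ay":0,"az":0},{"x":0,"y":0,"z":0,"ax":0,"ay":0,"az":0},{"x":0,"y":0,"z":0,"ax":0,"ay":0,"az":0},{"x":0,"y":0,"z":0,"ax":0,"ay":0,"az":0}]'
python3 look.py w3; python3 -c "
from h import *
s=arm.read_state();print(s['position'],R.from_quat(s['ee_rot']).as_matrix().round(3))"
```

```text
clock: 2.6
position: [521.3, 79.2, 222.6]
ee_rot: [-0.634, 0.732, -0.167, 0.187]
contact_force: [0.8, -1.2, -0.3]
gripper_width: 85.7
grasp_force: 0.0
clock: 3.4
position: [522.5, 137.1, 223.1]
ee_rot: [-0.656, 0.713, -0.161, 0.191]
contact_force: [-0.3, 0.1, 0.2]
gripper_width: 85.3
grasp_force: 0.0
3.45 0.13
mod [[177.0, -117.0], [173.0, -307.0], [233.0, -79.0], [241.0, -316.0], [245.0, -129.0]]
rack [[217.0, 223.0], [311.0, 244.0], [210.0, 149.0], [313.0, 157.0], [282.0, 215.0]]
[522.57157882 137.29122788 223.13655571] [[-0.067 -0.873  0.483]
 [-0.996  0.088  0.021]
 [-0.061 -0.479 -0.876]]
```

```bash
python3 - <<'E'
import cv2
a=cv2.imread("pics/w3.png")[120:280,175:355]
cv2.imwrite("pics/w3c.png",cv2.resize(a,(675,600),interpolation=cv2.INTER_CUBIC))
E
```

```text
(no output)
```

View pics/w3c.png

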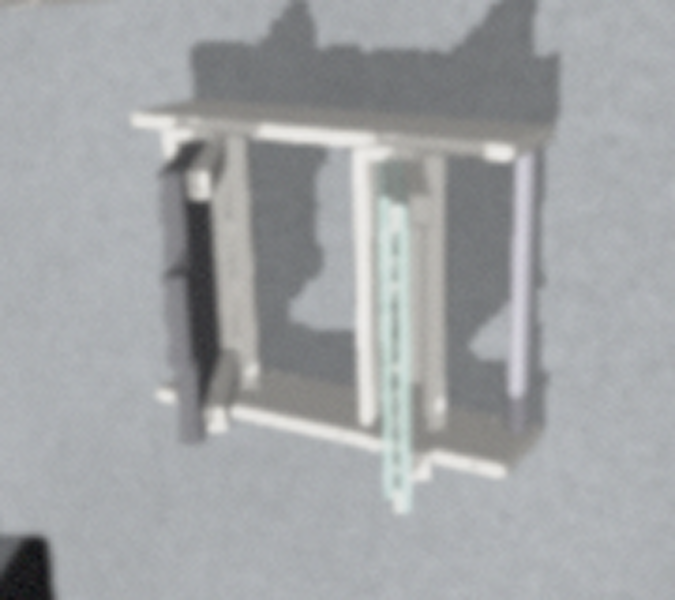

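The cassette top edge is seen edge-on at crop (398,350), i.e. full-image (281,213), within 2 px of the prediction (282,215), so the rack estimate holds. The dam is on the left. Next I compute the approach.

```bash
cat >> h.py <<'E'
def toolR(yaw,tilt): # cassette frame -> tool: z=-cz, y=-cx ; tilt = lean of top towards -x
    c=R.from_euler('z',yaw)*R.from_euler('y',-tilt); C=c.as_matrix()
    return np.c_[ C[:,1]*-1, -C[:,0], -C[:,2]],C
def delta(p,Rt):
    s=arm.read_state(); r=R.from_quat(s["ee_rot"]); 
    print("TCP",s["position"].round(1),"shift/200:",((p-s["position"])/200).round(3),"turn/90:",((R.from_matrix(Rt)*r.inv()).as_rotvec()/(np.pi/2)).round(3))
E
python3 - <<'E'
from h import *
Rt,C=toolR(-.0766,np.radians(30)); print(np.linalg.det(Rt))
o=np.append(fr((656.2,167.5),-.0766,[[-25,0,24]])[0,:2],24)
for s in (145,38): p=o+C[:,2]*s; print(p.round(1)); delta(p,Rt)
E
```

```text
1.0000000000000004
[559.  175.  149.6]
TCP [522.6 137.3 223.1] shift/200: [ 0.182  0.188 -0.368] turn/90: [-0.04  -0.012 -0.006]
[612.3 170.9  56.9]
TCP [522.6 137.3 223.1] shift/200: [ 0.449  0.168 -0.831] turn/90: [-0.04  -0.012 -0.006]
```

```bash
python3 -m handwheel '[{"x":0.03,"y":0.031,"z":-0.061,"ax":-0.007,"ay":-0.002,"az":-0.001},{"x":0.03,"y":0.031,"z":-0.061,"ax":-0.007,"ay":-0.002,"az":-0.001},{"x":0.03,"y":0.031,"z":-0.061,"ax":-0.007,"ay":-0.002,"az":-0.001},{"x":0.03,"y":0.031,"z":-0.061,"ax":-0.007,"ay":-0.002,"az":-0.001},{"x":0.03,"y":0.031,"z":-0.061,"ax":-0.007,"ay":-0.002,"az":-0.001},{"x":0.03,"y":0.031,"z":-0.061,"ax":-0.007,"ay":-0.002,"az":-0.001},{"x":0,"y":0,"z":0,"ax":0,"ay":0,"az":0},{"x":0,"y":0,"z":0,"ax":0,"ay":0,"az":0}]' -0.06
python3 look.py w4
python3 - <<'E'
from h import *
import pickle
Rt,C=toolR(-.0766,np.radians(30))
o=np.append(fr((656.2,167.5),-.0766,[[-25,0,24]])[0,:2],24)
delta(o+C[:,2]*38,Rt)
w,im=pickle.load(open("w4.pkl","rb"))
print(proj(w,o+np.array([[-4,50.5,82],[-4,-50.5,82],[4,50.5,73],[4,-50.5,73],[0,0,82]])@C.T).round(1).tolist())
cv2.imwrite("pics/w4c.png",cv2.resize(im[120:340,180:400,::-1],(600,600),interpolation=cv2.INTER_CUBIC))
E
```

```text
clock: 4.25
position: [558.6, 174.3, 149.8]
ee_rot: [-0.657, 0.708, -0.191, 0.175]
contact_force: [-0.4, -0.0, -0.3]
gripper_width: 40.0
grasp_force: 0.0
4.3 0.46
mod [[142.0, -260.0], [136.0, -556.0], [219.0, -197.0], [234.0, -558.0], [242.0, -229.0]]
rack [[200.0, 226.0], [315.0, 252.0], [193.0, 133.0], [320.0, 137.0], [277.0, 209.0]]
TCP [558.7 174.7 150.4] shift/200: [ 0.268 -0.019 -0.467] turn/90: [ 0.002  0.    -0.   ]
[[281.4, 264.0], [282.1, 149.7], [272.7, 259.5], [272.4, 148.6], [277.0, 210.1]]
```

View pics/w4c.png

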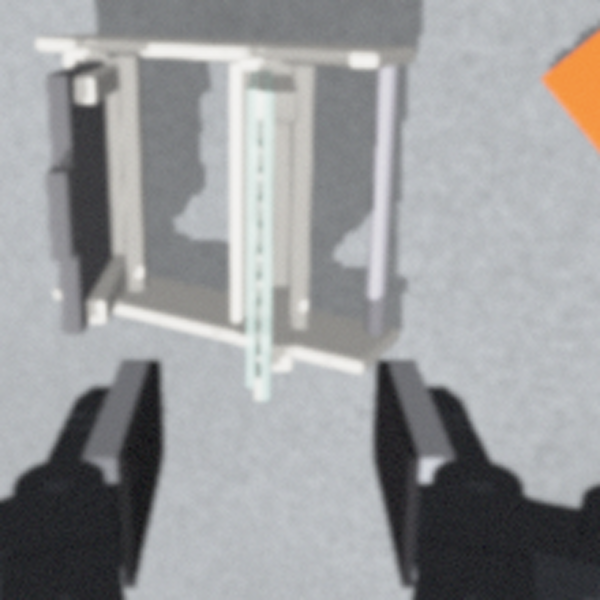

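The cassette sits between the fingers: edges at full-image x 270.6 to 279, ends at y 147.5 and 266. That is centred along y and about 1.5 mm off across the thickness. I go in and grip.

```bash
python3 -m handwheel '[{"x":0.034,"y":-0.0024,"z":-0.058,"ax":0,"ay":0,"az":0},{"x":0.034,"y":-0.0024,"z":-0.058,"ax":0,"ay":0,"az":0},{"x":0.034,"y":-0.0024,"z":-0.058,"ax":0,"ay":0,"az":0},{"x":0.034,"y":-0.0024,"z":-0.058,"ax":0,"ay":0,"az":0},{"x":0.034,"y":-0.0024,"z":-0.058,"ax":0,"ay":0,"az":0},{"x":0.034,"y":-0.0024,"z":-0.058,"ax":0,"ay":0,"az":0},{"x":0.034,"y":-0.0024,"z":-0.058,"ax":0,"ay":0,"az":0},{"x":0.034,"y":-0.0024,"z":-0.058,"ax":0,"ay":0,"az":0}]' 
python3 -m handwheel '[{"x":0,"y":0,"z":0,"ax":0,"ay":0,"az":0},{"x":0,"y":0,"z":0,"ax":0,"ay":0,"az":0},{"x":0,"y":0,"z":0,"ax":0,"ay":0,"az":0},{"x":0,"y":0,"z":0,"ax":0,"ay":0,"az":0},{"x":0,"y":0,"z":0,"ax":0,"ay":0,"az":0},{"x":0,"y":0,"z":0,"ax":0,"ay":0,"az":0},{"x":0,"y":0,"z":0,"ax":0,"ay":0,"az":0},{"x":0,"y":0,"z":0,"ax":0,"ay":0,"az":0}]' -1
python3 - <<'E'
from h import *
s=arm.read_state();print(s)
E
```

```text
clock: 5.1
position: [615.3, 174.8, 65.8]
ee_rot: [-0.658, 0.709, -0.191, 0.168]
contact_force: [-0.4, 0.8, 0.7]
gripper_width: 40.3
grasp_force: 0.0
clock: 5.9
position: [614.2, 174.4, 65.0]
ee_rot: [-0.657, 0.71, -0.19, 0.167]
contact_force: [-0.2, 0.7, 0.7]
gripper_width: -0.1
grasp_force: 0.0
{'clock': 5.9, 'joints': array([ 0.25013008,  0.34346497, -0.83143487,  2.05210193, -0.19251468,
       -2.34464864]), 'joint_vel': array([ 0.00122512,  0.00051743, -0.00014884, -0.0001041 ,  0.00038122,
       -0.00260128]), 'joint_efforts': array([ 1.75433024e-02, -3.07199264e+01,  1.24255523e+01, -6.72074854e-01,
       -7.04098530e-01,  3.10048972e-04]), 'position': array([614.24924654, 174.43420116,  64.97398222]), 'ee_rot': array([-0.65715003,  0.70984409, -0.19043376,  0.16736243]), 'contact_force': array([-0.20027116,  0.70767358,  0.74385486]), 'wrist_torque': array([0.09633354, 0.98647857, 0.01203692]), 'grasp_force': 0.0, 'gripper_width': -0.09558838711217059}
```

The fingers shut on nothing (width about 0), and joint 4 sits at its limit with j5 near singular. I take a look.

```bash
python3 look.py w5; python3 - <<'E'
from h import *
import pickle
w,im=pickle.load(open("w5.pkl","rb"))
s=arm.get_image("scene");t=arm.get_image("top")
f=lambda a,w,h:cv2.resize(a,(w,h),interpolation=cv2.INTER_CUBIC)
cv2.imwrite("pics/w5c.png",np.hstack([f(im[100:400,150:420,::-1],400,444),np.vstack([f(s[150:250,270:390,::-1],400,222),f(t[160:240,160:304,::-1],400,222)])]))
E
```

```text
5.95 0.03
mod [[17.0, -686.0], [-75.0, -1753.0], [183.0, -499.0], [197.0, -1647.0], [230.0, -455.0]]
rack [[178.0, 258.0], [340.0, 307.0], [166.0, 133.0], [352.0, 138.0], [288.0, 256.0]]
```

View pics/w5c.png

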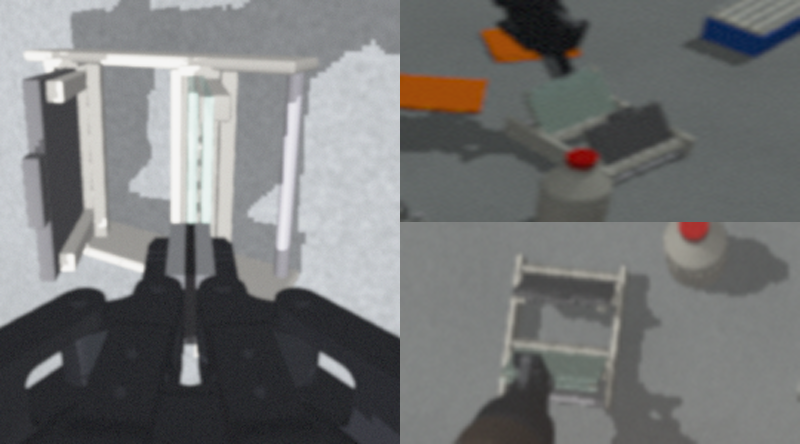

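The gripper sits over the plate's middle, and the plate is still leaning in the rack with its dam neighbour undisturbed. It isn't clear whether the fingers stopped short of the plate or are beside it, so I check numerically.

```bash
python3 - <<'E'
from h import *
s=arm.read_state();r=R.from_quat(s["ee_rot"]).as_matrix();print(r.round(3))
Rt,C=toolR(-.0766,np.radians(30))
o=np.append(fr((656.2,167.5),-.0766,[[-25,0,24]])[0,:2],24)
print("TCP in cassette frame",C.T@(s["position"]-o), "axis in it",C.T@r[:,2])
cs=arm.camera_params("scene")
K=np.array([[-4,50.5,82],[-4,-50.5,82],[4,50.5,73],[4,-50.5,73],[4,-50.5,30],[4,50.5,30]])
print("corners scene",proj(cs,o+K@C.T).round(1).tolist())
print("TCP scene",proj(cs,s["position"]).round(1), "TCP-19", proj(cs,s["position"]-19*r[:,2]).round(1),proj(cs,s["position"]-73*r[:,2]).round(1))
for i in range(1):
    im=arm.get_image("scene").astype(int)
    g=(im[...,1]-im[...,0]>8)&(im.sum(2)>150)
    sub=g[165:235,290:365]
    for row in range(0,70,3): print(165+row,''.join('#' if x else '.' for x in sub[row]))
    dk=im[165:235,290:365].sum(2)
    print("dark");
    for row in range(0,40,3): print(165+row,''.join('#' if x<110 else '.' for x in dk[row]))
E
```

```text
[[-0.08  -0.869  0.488]
 [-0.997  0.064 -0.05 ]
 [ 0.013 -0.49  -0.871]]
TCP in cassette frame [ 5.43618809  3.72689393 44.10125306] axis in it [-0.01117466 -0.01292039 -0.99985408]
corners scene [[326.7, 179.0], [305.3, 191.4], [328.9, 181.5], [307.5, 194.0], [311.1, 205.2], [332.1, 192.5]]
TCP scene [[321.7 194.7]] TCP-19 [[320.3 189.8]] [[316.2 175.4]]
165 .......................................................................#...
168 .........................................................................##
171 ...........................................................................
174 ...........................................................................
177 ...........................................................................
180 ...........................................................................
183 ................................#########..................................
186 .........................#################.................................
189 ...................########################................................
192 ..................
[... 1602 characters left out ...]
.............###............................................
183 ...........................................................................
186 ...........................................................................
189 ...........................................................................
192 ...........................................................................
195 ...........................................................................
198 ...........................................................................
201 ...........................................................................
204 ...........................................................................
```

From the scene camera the fingers project onto the plate but are hidden, so the wrist jammed at its j4 limit and the jaws ended up beside the plate. I withdraw, log joint/pose data to fit a small kinematic model, and look again.

```bash
cat > log.py <<'E'
from h import *
import json
s=arm.read_state();open("log.txt","a").write(json.dumps([list(map(float,s["joints"])),list(map(float,s["position"])),list(map(float,s["ee_rot"]))])+"\n")
print("J",s["joints"].round(3))
E
echo '[[-0.847384,0.385515,0.006773,-0.000419,-1.19405,-0.258603],[279.894,-558.147,191.816],[-0.230243,0.973133,0.00097,-0.0003]]' > log.txt
python3 log.py
python3 -m handwheel '[{"x":-0.034,"y":0.0034,"z":0.06,"ax":0,"ay":0,"az":0},{"x":-0.034,"y":0.0034,"z":0.06,"ax":0,"ay":0,"az":0},{"x":-0.034,"y":0.0034,"z":0.06,"ax":0,"ay":0,"az":0},{"x":-0.034,"y":0.0034,"z":0.06,"ax":0,"ay":0,"az":0},{"x":-0.034,"y":0.0034,"z":0.06,"ax":0,"ay":0,"az":0},{"x":-0.034,"y":0.0034,"z":0.06,"ax":0,"ay":0,"az":0},{"x":-0.034,"y":0.0034,"z":0.06,"ax":0,"ay":0,"az":0},{"x":-0.034,"y":0.0034,"z":0.06,"ax":0,"ay":0,"az":0}]'
python3 log.py
python3 -m handwheel '[{"x":-0.04,"y":0,"z":0.03,"ax":0,"ay":0.03,"az":0},{"x":-0.04,"y":0,"z":0.03,"ax":0,"ay":0.03,"az":0},{"x":-0.04,"y":0,"z":0.03,"ax":0,"ay":0.03,"az":0},{"x":-0.04,"y":0,"z":0.03,"ax":0,"ay":0.03,"az":0},{"x":0,"y":0,"z":0,"ax":0,"ay":0,"az":0},{"x":0,"y":0,"z":0,"ax":0,"ay":0,"az":0},{"x":0,"y":0,"z":0,"ax":0,"ay":0,"az":0},{"x":0,"y":0,"z":0,"ax":0,"ay":0,"az":0}]' -0.06
python3 log.py; python3 look.py w6
python3 - <<'E'
from h import *
import json,pickle
from scipy.optimize import least_squares
D=[json.loads(l) for l in open("log.txt")]
E=lambda a,t:R.from_euler(a,t)
def fk(p,j):
    d1,a1,a2,a3,d4,d6=p
    r1=E('z',j[0]); r2=r1*E('y',j[1]); r3=r2*E('y',-j[2]); r4=r3*E('x',p5[0]*j[3]); r5=r4*E('y',-j[4]); 
    return r1.apply([a1,0,d1])+r2.apply([0,0,a2])+r3.apply([d4,0,a3])+r5.apply([d6,0,0]), r5
best=None
for sg in (1,-1):
    p5=[sg]
    f=lambda p:np.concatenate([fk(p,d[0])[0]-d[1] for d in D])
    q=least_squares(f,[300,0,350,0,350,250],x_scale=100)
    print(sg,q.x.round(1),np.sqrt(q.fun@q.fun),[ (fk(q.x,d[0])[1].apply([1,0,0])-R.from_quat(d[2]).apply([0,0,1])).round(3).tolist() for d in D])
w,im=pickle.load(open("w6.pkl","rb"));K=np.array([[-4,50.5,82],[-4,-50.5,82],[4,50.5,73],[4,-50.5,73]])
Rt,C=toolR(-.0766,np.radians(30))
o=np.append(fr((656.2,167.5),-.0766,[[-25,0,24]])[0,:2],24)
print(proj(w,o+K@C.T).round(1).tolist())
i=im.astype(int);g=((i[...,1]-i[...,0]>8)&(i[...,1]-i[...,2]>-6)).astype(np.uint8)
n,l,st,ce=cv2.connectedComponentsWithStats(g)
for k in np.argsort(-st[1:,4])[:4]+1: print(st[k],cv2.minAreaRect(np.argwhere(l==k)[:,::-1].astype(np.float32)))
E
```

```text
J [ 0.25   0.344 -0.831  2.052 -0.192 -2.345]
clock: 6.9
position: [559.2, 180.0, 161.2]
ee_rot: [-0.657, 0.71, -0.19, 0.167]
contact_force: [0.3, 0.3, 0.1]
gripper_width: -0.1
grasp_force: 0.0
J [ 0.658  0.14  -0.812  1.001 -0.413 -1.628]
clock: 7.7
position: [528.0, 178.8, 183.9]
ee_rot: [-0.672, 0.722, -0.129, 0.1]
contact_force: [0.5, 0.8, -0.8]
gripper_width: 40.1
grasp_force: 0.0
J [ 0.759  0.133 -0.551  0.397 -0.725 -1.109]
7.75 0.14
mod [[119.0, -207.0], [117.0, -429.0], [187.0, -146.0], [197.0, -406.0], [198.0, -177.0]]
rack [[164.0, 223.0], [277.0, 237.0], [156.0, 134.0], [278.0, 136.0], [246.0, 198.0]]
1 [-1196.4   565.    403.8   345.   -263.8  -593.3] 217.7422090074164 [[-0.001, -0.001, 0.0], [-0.084, 0.329, -0.0], [-0.414, 0.535, -0.0], [-0.353, 0.372, 0.0]]
-1 [374.   22.2 606.8   1.3 378.5 595.4] 216.50716863619175 [[0.0, 0.0, 0.0], [-0.0, -0.0, -0.0], [0.0, 0.0, -0.0], [0.0, 0.0, 0.0]]
[[250.5, 246.1], [248.9, 145.6], [242.0, 243.4], [239.6, 145.1]]
[ 235  146   15  104 1135] ((241.46295166015625, 197.49026489257812), (103.22976684570312, 13.070788383483887), 88.7939453125)
[187 299   1   1   1] ((187.0, 299.0), (0.0, 0.0), 0.0)
[196 307   1   1   1] ((196.0, 307.0), (0.0, 0.0), 0.0)
[138 310   1   1   1] ((138.0, 310.0), (0.0, 0.0), 0.0)
```

```bash
cat > kin.py <<'E'
from h import *
import json
from scipy.optimize import least_squares
E=lambda a,t:R.from_euler(a,t)
def fk(p,j):
    d1,a1,a2,a3,d4,d6,b,e=p
    r1=E('z',j[0]); r2=r1*E('y',j[1]); r3=r2*E('y',-j[2]); r4=r3*E('x',-j[3]); r5=r4*E('y',-j[4]); 
    return r1.apply([a1,0,d1])+r2.apply([0,0,a2])+r3.apply([d4,b,a3])+r4.apply([0,e,0])+r5.apply([d6,0,0]), r5*E('x',-j[5])
D=[json.loads(l) for l in open("log.txt")]
q=least_squares(lambda p:np.concatenate([np.concatenate([fk(p,d[0])[0]-d[1] for d in D]),1e-3*(p-[300,0,350,0,350,250,0,0])]),[300,0,350,0,350,250,-100,0],x_scale=100)
P=q.x
r0=fk(P,D[0][0])[1].as_matrix().T@R.from_quat(D[0][2]).as_matrix() # tool in flange
LO=[-3.14,-1.21,-1.07,-3.16,-2.99,-3.1];HI=[3.14,2.06,1.41,2.05,-.16,3.1]
def err(j,p,Rt):
    x,r=fk(P,j); return np.r_[(x-p)/200,(R.from_matrix(Rt)*(r*R.from_matrix(r0)).inv()).as_rotvec()]
def ik(p,Rt,j0):
    s=least_squares(err,np.clip(j0,np.array(LO)+1e-3,np.array(HI)-1e-3),bounds=(LO,HI),args=(p,Rt)); return s.x,np.linalg.norm(s.fun)
if __name__=="__main__":
    print(P.round(1),q.fun[:3*len(D)].round(1)); print(r0.round(2)); print([np.round(err(d[0],np.array(d[1]),R.from_quat(d[2]).as_matrix()),3).max() for d in D])
E
python3 kin.py
```

```text
[ 160.6    0.   564.9   -0.   421.8  336.2    0.  -159.8] [-0.  0.  0. -0. -0.  0.  0.  0. -0.  0.  0. -0.]
[[-0.  0.  1.]
 [-1. -0. -0.]
 [ 0. -1.  0.]]
[np.float64(0.0), np.float64(0.0), np.float64(0.0), np.float64(0.0)]
```

The kinematics fit the data exactly. Now I search IK branches for the grasp, lift, lean and upright waypoints.

```bash
cat > plan.py <<'E'
from kin import *
def pose(o,yaw,tilt,s,g=0,phi=0,flip=0,lat=0):
    """tool pose so that grasp point is at (lat,g,s) of the cassette with origin o; phi: tool turned in plate plane"""
    Rt,C=toolR(yaw,tilt)
    Rt=Rt@R.from_euler('y',phi).as_matrix()
    p=np.array(o)+C@[lat,g,s]+Rt[:,2]*19
    if flip: Rt=Rt@np.diag([-1,-1,1])
    return p,Rt
def allik(p,Rt,n=60):
    rng=np.random.default_rng(0);S=[]
    for i in range(n):
        j,e=ik(p,Rt,rng.uniform(LO,HI))
        if e<1e-3 and not any(np.abs(j-k).max()<.05 for k in S): S.append(j)
    return S
ORACK=np.append(fr((656.2,167.5),-.0766,[[-25,0,24]])[0,:2],24); YR=-.0766
OM=(634.8,-177.8); YM=-.235
def mo(x,y,z): return fr(OM,YM,[[x,y,z]])[0]
E
cat > p1.py <<'E'
from plan import *
A=[(ORACK,YR,np.radians(30)),(mo(-31,0,13),YM,np.radians(25)),(mo(-28,0,12),YM,0)]
for phi in (0,-.25,.25):
  for flip in (0,1):
    for k,(o,y,t) in enumerate(A):
        for j in allik(*pose(o,y,t,57,0,phi,flip),n=25): print(phi,flip,k,j.round(2))
E
time python3 p1.py
```

```text
0 0 2 [-0.02  0.52 -0.15 -0.   -0.89 -0.22]
0 1 2 [-0.02  0.52 -0.15  0.   -0.89  2.93]
-0.25 0 1 [-0.16  0.37 -0.36 -0.54 -0.44  0.43]
-0.25 0 2 [-0.16  0.54 -0.03 -0.3  -1.    0.08]
-0.25 1 1 [-0.16  0.37 -0.36 -0.54 -0.44 -2.72]
-0.25 1 2 [-0.16  0.54 -0.03 -0.3  -1.   -3.06]
0.25 0 0 [ 0.57  0.41 -0.79  1.42 -0.52 -2.04]
0.25 0 1 [-0.25  0.35 -0.88  1.95 -0.26 -1.95]
0.25 0 2 [ 0.09  0.53 -0.27  0.31 -0.87 -0.54]
0.25 1 0 [ 0.57  0.41 -0.79  1.42 -0.52  1.11]
0.25 1 1 [-0.25  0.35 -0.88  1.95 -0.26  1.19]
0.25 1 2 [ 0.09  0.53 -0.27  0.31 -0.87  2.6 ]
real	0m11.512s
user	0m11.980s
sys	0m0.062s
```

```bash
cat > p2.py <<'E'
from plan import *
for phi in (.2,.25,.3,.35):
    print(phi,[(j.round(2).tolist()) for j in allik(*pose(ORACK,YR,np.radians(30),57,-12,phi),n=25)])
    o=ORACK+toolR(YR,np.radians(30))[1][:,2]*90
    print("  up",[(j.round(2).tolist()) for j in allik(*pose(o,YR,np.radians(30),57,-12,phi),n=25)])
    j=np.array([.09,.53,-.27,.31,-.87,-.54])
    for t in (0,5,10,15,18,20,22,25,30):
        j,e=ik(*pose(mo(-28-3*(t>10),0,13),YM,np.radians(t),57,-12,phi),j); print("  ",t,j.round(2),e.round(4))
E
python3 p2.py
```

```text
0.2 [[0.48, 0.39, -0.83, 1.57, -0.44, -2.1]]
  up [[0.68, 0.23, -0.81, 1.1, -0.57, -1.78]]
   0 [ 0.05  0.53 -0.25  0.25 -0.86 -0.46] 0.0
   5 [ 0.06  0.48 -0.36  0.33 -0.73 -0.55] 0.0
   10 [ 0.07  0.44 -0.49  0.45 -0.58 -0.69] 0.0
   15 [ 0.05  0.4  -0.65  0.7  -0.42 -0.93] 0.0
   18 [-0.01  0.37 -0.75  0.99 -0.32 -1.18] 0.0
   20 [-0.09  0.36 -0.82  1.29 -0.26 -1.41] 0.0
   22 [-0.21  0.35 -0.86  1.64 -0.21 -1.67] 0.0
   25 [-0.33  0.34 -0.87  2.05 -0.18 -1.97] 0.0095
   30 [-0.31  0.34 -0.88  2.05 -0.22 -2.01] 0.0895
0.25 [[0.54, 0.41, -0.81, 1.46, -0.51, -2.05]]
  up [[0.72, 0.25, -0.78, 1.06, -0.64, -1.77]]
   0 [ 0.07  0.53 -0.28  0.31 -0.87 -0.53] 0.0
   5 [ 0.08  0.49 -0.39  0.4  -0.73 -0.63] 0.0
   10 [ 0.08  0.45 -0.52  0.54 -0.59 -0.79] 0.0
   15 [ 0.05  0.4  -0.67  0.8  -0.44 -1.04] 0.0
   18 [-0.01  0.38 -0.77  1.08 -0.36 -1.28] 0.0
   20 [-0.08  0.36 -0.82  1.33 -0.31 -1.47] 0.0
   22 [-0.16  0.35 -0.86  1.6  -0.28 -1.67] 0.0
   25 [-0.29  0.35 -0.88  2.   -0.25 -1.96] 0.0
   30 [-0.28  0.35 -0.89  2.05 -0.29 -2.04] 0.0714
0.3 [[0.59, 0.42, -0.79, 1.37, -0.57, -2.01]]

[... 303 characters left out ...]
-0.82  1.34 -0.37 -1.51] 0.0
   22 [-0.12  0.36 -0.86  1.57 -0.34 -1.68] 0.0
   25 [-0.22  0.36 -0.89  1.89 -0.32 -1.92] 0.0
   30 [-0.25  0.36 -0.9   2.05 -0.35 -2.07] 0.0519
0.35 [[0.63, 0.45, -0.76, 1.29, -0.63, -1.97]]
  up [[0.77, 0.29, -0.73, 1.0, -0.76, -1.76]]
   0 [ 0.11  0.54 -0.32  0.43 -0.88 -0.65] 0.0
   5 [ 0.11  0.5  -0.43  0.53 -0.76 -0.78] 0.0
   10 [ 0.11  0.46 -0.55  0.69 -0.63 -0.95] 0.0
   15 [ 0.07  0.42 -0.69  0.95 -0.51 -1.21] 0.0
   18 [ 0.02  0.4  -0.77  1.17 -0.46 -1.4 ] 0.0
   20 [-0.02  0.39 -0.82  1.35 -0.43 -1.54] 0.0
   22 [-0.08  0.38 -0.85  1.53 -0.4  -1.69] 0.0
   25 [-0.16  0.37 -0.89  1.81 -0.39 -1.9 ] 0.0
   30 [-0.23  0.37 -0.91  2.05 -0.42 -2.1 ] 0.031
```

```bash
cat >> plan.py <<'E'
from scipy.spatial.transform import Slerp
PHI,G,S=.27,-14.,58.
def cur(): s=arm.read_state(); return s["position"],R.from_quat(s["ee_rot"]).as_matrix(),s["joints"]
def check(p0,R0,p1,R1,j,n=16):
    rv=(R.from_matrix(R1)*R.from_matrix(R0).inv()).as_rotvec(); mx=0;em=0
    for k in range(1,n+1):
        jn,e=ik(p0+(p1-p0)*k/n,(R.from_rotvec(rv*k/n)*R.from_matrix(R0)).as_matrix(),j); mx=max(mx,np.abs(jn-j).max());em=max(em,e); j=jn
    print("shift/200",((p1-p0)/200).round(4),"turn/90",(rv/(np.pi/2)).round(4),"|mm|",np.linalg.norm(p1-p0).round(),"deg",np.degrees(np.linalg.norm(rv)).round(1),"maxstep",mx.round(3),"of n",n,"err",em.round(4),"j",j.round(2))
    return j
E
cat > p3.py <<'E'
from plan import *
p,r,j=cur()
c=toolR(YR,np.radians(30))[1]; o=ORACK+c@[1,0,0]
a=pose(o+c[:,2]*95,YR,np.radians(30),S,G,PHI); b=pose(o,YR,np.radians(30),S,G,PHI)
j=check(p,r,*a,j); j=check(*a,*b,j)
E
python3 p3.py
```

```text
shift/200 [ 0.1771 -0.1172 -0.2145] turn/90 [-0.1476 -0.1146 -0.0687] |mm| 60.0 deg 17.9 maxstep 0.041 of n 16 err 0.0 j [ 0.73  0.25 -0.77  1.03 -0.67 -1.75]
shift/200 [ 0.2368 -0.0182 -0.4114] turn/90 [0. 0. 0.] |mm| 95.0 deg 0.0 maxstep 0.027 of n 16 err 0.0 j [ 0.55  0.41 -0.8   1.42 -0.53 -2.03]
```

```bash
python3 -m handwheel '[{"x":0.022,"y":-0.0147,"z":-0.0268,"ax":-0.0184,"ay":-0.0143,"az":-0.0086},{"x":0.022,"y":-0.0147,"z":-0.0268,"ax":-0.0184,"ay":-0.0143,"az":-0.0086},{"x":0.022,"y":-0.0147,"z":-0.0268,"ax":-0.0184,"ay":-0.0143,"az":-0.0086},{"x":0.022,"y":-0.0147,"z":-0.0268,"ax":-0.0184,"ay":-0.0143,"az":-0.0086},{"x":0.022,"y":-0.0147,"z":-0.0268,"ax":-0.0184,"ay":-0.0143,"az":-0.0086},{"x":0.022,"y":-0.0147,"z":-0.0268,"ax":-0.0184,"ay":-0.0143,"az":-0.0086},{"x":0.022,"y":-0.0147,"z":-0.0268,"ax":-0.0184,"ay":-0.0143,"az":-0.0086},{"x":0.022,"y":-0.0147,"z":-0.0268,"ax":-0.0184,"ay":-0.0143,"az":-0.0086}]' -0.06
python3 p3.py
python3 - <<'E'
from look import *
w=look("w7");im=pickle.load(open("w7.pkl","rb"))[1]
from plan import *
c=toolR(YR,np.radians(30))[1]
print(proj(w,ORACK+np.array([[-4,50.5,82],[-4,-50.5,82],[4,50.5,73],[4,-50.5,73],[4,50.5,0],[4,-50.5,0]])@c.T).round(1).tolist())
i=im.astype(int);g=((i[...,1]-i[...,0]>8)&(i[...,1]-i[...,2]>-6)).astype(np.uint8)
n,l,st,ce=cv2.connectedComponentsWithStats(g)
for k in np.argsort(-st[1:,4])[:2]+1: print(st[k],cv2.boxPoints(cv2.minAreaRect(np.argwhere(l==k)[:,::-1].astype(np.float32))).round(1).tolist())
E
```

```text
clock: 8.55
position: [563.6, 155.9, 141.4]
ee_rot: [-0.625, 0.726, -0.277, 0.08]
contact_force: [-0.9, -1.0, -0.6]
gripper_width: 40.3
grasp_force: 0.0
shift/200 [-0.0003 -0.0023 -0.0011] turn/90 [-0.0003  0.0007 -0.0004] |mm| 1.0 deg 0.1 maxstep 0.0 of n 16 err 0.0 j [ 0.73  0.25 -0.77  1.03 -0.67 -1.75]
shift/200 [ 0.2368 -0.0182 -0.4114] turn/90 [0. 0. 0.] |mm| 95.0 deg 0.0 maxstep 0.027 of n 16 err 0.0 j [ 0.55  0.41 -0.8   1.42 -0.53 -2.03]
8.6 1.49
[[283.5, 313.1], [283.6, 191.1], [274.0, 309.2], [274.0, 191.5], [274.9, 285.8], [275.0, 193.9]]
[271 264  11  34 234] [[270.70001220703125, 296.8999938964844], [272.0, 263.70001220703125], [281.8999938964844, 264.1000061035156], [280.5, 297.29998779296875]]
[270 299  11  17  96] [[270.0, 299.0], [280.0, 299.0], [280.0, 315.0], [270.0, 315.0]]
```

```bash
python3 -m handwheel '[{"x":0.03,"y":-0.0026,"z":-0.051,"ax":0,"ay":0,"az":0},{"x":0.03,"y":-0.0026,"z":-0.051,"ax":0,"ay":0,"az":0},{"x":0.03,"y":-0.0026,"z":-0.051,"ax":0,"ay":0,"az":0},{"x":0.03,"y":-0.0026,"z":-0.051,"ax":0,"ay":0,"az":0},{"x":0.03,"y":-0.0026,"z":-0.051,"ax":0,"ay":0,"az":0},{"x":0.03,"y":-0.0026,"z":-0.051,"ax":0,"ay":0,"az":0},{"x":0.03,"y":-0.0026,"z":-0.051,"ax":0,"ay":0,"az":0},{"x":0.03,"y":-0.0026,"z":-0.051,"ax":0,"ay":0,"az":0}]'
python3 -m handwheel '[{"x":0,"y":0,"z":0,"ax":0,"ay":0,"az":0},{"x":0,"y":0,"z":0,"ax":0,"ay":0,"az":0},{"x":0,"y":0,"z":0,"ax":0,"ay":0,"az":0},{"x":0,"y":0,"z":0,"ax":0,"ay":0,"az":0},{"x":0,"y":0,"z":0,"ax":0,"ay":0,"az":0},{"x":0,"y":0,"z":0,"ax":0,"ay":0,"az":0},{"x":0,"y":0,"z":0,"ax":0,"ay":0,"az":0},{"x":0,"y":0,"z":0,"ax":0,"ay":0,"az":0}]' -1
python3 - <<'E'
from plan import *
p,r,j=cur();c=toolR(YR,np.radians(30))[1]
print(c.T@(p-19*r[:,2]-ORACK),j.round(2),arm.read_state()["wrist_torque"])
E
```

```text
clock: 9.4
position: [611.9, 152.0, 59.9]
ee_rot: [-0.625, 0.726, -0.276, 0.08]
contact_force: [-0.6, 0.6, 0.5]
gripper_width: 40.4
grasp_force: 0.0
clock: 10.2
position: [611.8, 152.0, 60.8]
ee_rot: [-0.625, 0.726, -0.276, 0.08]
contact_force: [-3.0, -0.6, 2.6]
gripper_width: 0.8
grasp_force: 40.5
[  2.72800469 -13.79122125  59.24031966] [ 0.55  0.41 -0.8   1.41 -0.53 -2.02] [ 0.25270902  1.07857359 -0.26442604]
```

```bash
python3 look.py w8; python3 - <<'E'
from h import *
import pickle
w,im=pickle.load(open("w8.pkl","rb"))
s=arm.get_image("scene");t=arm.get_image("top");st=arm.read_state();print(st["gripper_width"],st["grasp_force"],st["contact_force"])
f=lambda a,w,h:cv2.resize(a,(w,h),interpolation=cv2.INTER_CUBIC)
cv2.imwrite("pics/w8c.png",np.hstack([f(im[90:420,150:420,::-1],490,600),np.vstack([f(s[160:230,290:362,::-1],310,300),f(t[175:235,190:252,::-1],310,300)])]))
E
```

```text
10.25 0.02
mod [[127.0, -272.0], [142.0, -498.0], [214.0, -206.0], [239.0, -485.0], [243.0, -181.0]]
rack [[173.0, 310.0], [342.0, 354.0], [172.0, 184.0], [343.0, 176.0], [282.0, 282.0]]
0.8092350173900147 40.69883503485471 [-2.93855622 -0.41156632  3.73250482]
```

View pics/w8c.png

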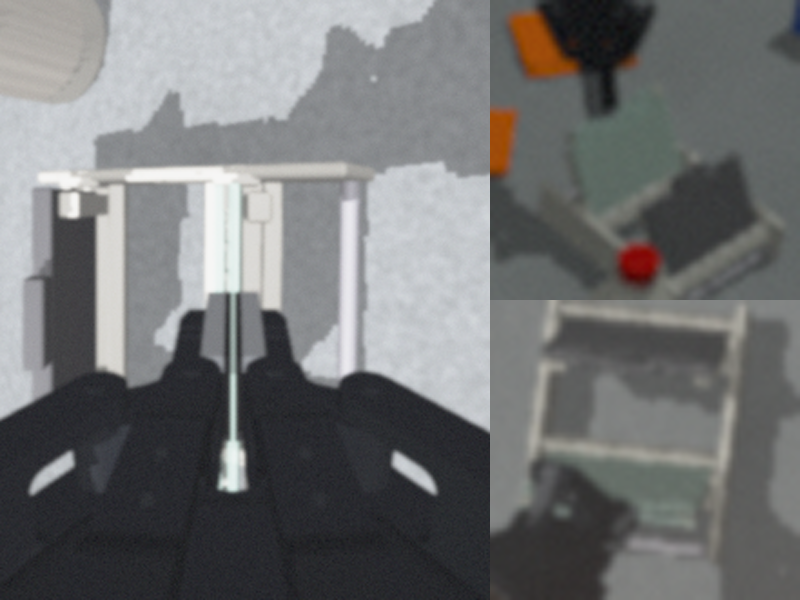

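The pale line between the fingers is thin (about 2.6 mm). In the scene crop the finger overlaps only the top of the plate, so it grips the single-plate top margin and the tips are not as deep as computed. I check the geometry.

```bash
python3 - <<'E'
from plan import *
import pickle
w,im=pickle.load(open("w8.pkl","rb"))
c=toolR(YR,np.radians(30))[1]; p,r,j=cur()
K=np.array([[-4,50.5,82],[-4,-50.5,82],[4,50.5,73],[4,-50.5,73],[4,50.5,10],[4,-50.5,10]])
print("wrist corners",proj(w,ORACK+K@c.T).round(1).tolist(),"TCP",proj(w,p).round(1),"TCP-30",proj(w,p-30*r[:,2]).round(1))
cs=arm.camera_params("scene");ct=arm.camera_params("top")
print("scene corners",proj(cs,ORACK+K@c.T).round(1).tolist(),"TCP",proj(cs,p).round(1),proj(cs,p-30*r[:,2]).round(1))
s=arm.get_image("scene").astype(int)
# scene dark finger outline & green
for y in range(170,212,2): print(y,''.join('D' if s[y,x].sum()<125 else ('g' if s[y,x,1]-s[y,x,0]>8 else '.') for x in range(295,350)))
E
```

```text
wrist corners [[289.8, 380.0], [290.0, 184.6], [274.5, 370.3], [274.5, 185.5], [275.6, 323.9], [275.5, 190.2]] TCP [[276.9 237.2]] TCP-30 [[276.7 257.6]]
scene corners [[326.7, 179.0], [305.3, 191.4], [328.9, 181.5], [307.5, 194.0], [333.6, 197.6], [312.7, 210.4]] TCP [[316.7 198.3]] [[316.1 189.8]]
170 ...........DDDDDDDDDDDDDDDDDD..........................
172 ............DDDDDDDDDDDDDDDD...........................
174 ...............DDDDDDDDDDD.............................
176 .................DDDDDDD...............................
178 .....................DD................................
180 .....................DDD.......gg......................
182 .....................DDD.....gggggg....................
184 .....................DDDgggggggggggg...................
186 ........................ggggggggggggg..................
188 .................gggggggggggggggggggg..................
190 ...............ggggggggggggggggggggggg.................
192 ..............ggggggggggggggggggggggggg................
194 ..............gggggggggggggggggggggggg.................
196 ..............ggggggggggggggggggggggggg................
198 ...............ggggggggggggggggggggggggg...............
200 ...............gggggggggggggggggggggg..................
202 .................gggggggggggggggg......................
204 .................gggggggggggggg........................
206 .................ggggggggg.............................
208 ...................ggg.................................
210 .......................................................
```

Both cameras agree that the real fingertips sit about 40 mm behind the reported TCP: scene tip at row 186 against 198, and the wrist view gives d=40. So the first closing was just above the plate and this one pinched its top margin. I redo the plan with that offset.

```bash
sed -i 's/Rt\[:,2\]\*19/Rt[:,2]*59/' plan.py; cat > p2.py <<'E'
from plan import *
for phi in (.2,.27,.35,.45):
    print(phi,[(j.round(2).tolist()) for j in allik(*pose(ORACK,YR,np.radians(30),58,-14,phi),n=25)])
    j=np.array([.09,.53,-.27,.31,-.87,-.54])
    for t in (0,10,18,20,22,25,30):
        j,e=ik(*pose(mo(-28-3*(t>10),0,13),YM,np.radians(t),58,-14,phi),j); print("  ",t,j.round(2),e.round(4))
E
python3 p2.py
```

```text
0.2 [[0.37, 0.45, -0.82, 1.81, -0.41, -2.25]]
   0 [ 0.04  0.57 -0.29  0.28 -0.78 -0.48] 0.0
   10 [ 0.04  0.5  -0.53  0.53 -0.49 -0.75] 0.0
   18 [-0.16  0.43 -0.8   1.41 -0.23 -1.48] 0.0
   20 [-0.26  0.43 -0.83  1.76 -0.19 -1.74] 0.0
   22 [-0.35  0.43 -0.83  2.05 -0.18 -1.95] 0.0023
   25 [-0.34  0.42 -0.83  2.05 -0.2  -1.97] 0.049
   30 [-0.32  0.42 -0.83  2.05 -0.24 -2.01] 0.1258
0.27 [[0.45, 0.47, -0.81, 1.63, -0.49, -2.16]]
   0 [ 0.06  0.58 -0.33  0.37 -0.78 -0.57] 0.0
   10 [ 0.04  0.5  -0.57  0.68 -0.51 -0.9 ] 0.0
   18 [-0.13  0.44 -0.8   1.43 -0.3  -1.53] 0.0
   20 [-0.2   0.44 -0.83  1.69 -0.28 -1.72] 0.0
   22 [-0.27  0.43 -0.84  1.92 -0.27 -1.9 ] 0.0
   25 [-0.31  0.43 -0.84  2.05 -0.28 -2.01] 0.027
   30 [-0.28  0.43 -0.85  2.05 -0.33 -2.05] 0.1014
0.35 [[0.53, 0.5, -0.78, 1.47, -0.59, -2.08]]
   0 [ 0.08  0.58 -0.36  0.48 -0.79 -0.68] 0.0
   10 [ 0.05  0.51 -0.6   0.81 -0.55 -1.04] 0.0
   18 [-0.09  0.46 -0.8   1.43 -0.4  -1.57] 0.0
   20 [-0.14  0.45 -0.82  1.62 -0.38 -1.72] 0.0
   22 [-0.2   0.45 -0.84  1.8  -0.37 -1.86] 0.0
   25 [-0.27  0.44 -0.86  2.05 -0.38 -2.04] 0.0
   30 [-0.25  0.45 -0.87  2.05 -0.42 -2.1 ] 0.0705
0.45 [[0.61, 0.54, -0.73, 1.31, -0.7, -2.01]]
   0 [ 0.1   0.6  -0.4   0.59 -0.82 -0.8 ] 0.0
   10 [ 0.07  0.53 -0.62  0.93 -0.62 -1.17] 0.0
   18 [-0.04  0.48 -0.79  1.41 -0.51 -1.61] 0.0
   20 [-0.07  0.47 -0.81  1.55 -0.5  -1.72] 0.0
   22 [-0.11  0.47 -0.84  1.69 -0.5  -1.83] 0.0
   25 [-0.17  0.47 -0.86  1.88 -0.5  -1.99] 0.0
   30 [-0.21  0.47 -0.89  2.05 -0.54 -2.15] 0.0276
```

```bash
cat > p3.py <<'E'
from plan import *
p,r,j=cur()
c=toolR(YR,np.radians(30))[1]; o=ORACK+c@[2,0,0]
check(p,r,*pose(o,YR,np.radians(30),S,G,PHI),j,8)
E
python3 p3.py
```

```text
shift/200 [ 0.0914 -0.0617 -0.1743] turn/90 [-0.0011  0.0009 -0.0004] |mm| 41.0 deg 0.1 maxstep 0.026 of n 8 err 0.0 j [ 0.45  0.47 -0.8   1.62 -0.49 -2.15]
```

```bash
python3 -m handwheel '[{"x":0,"y":0,"z":0,"ax":0,"ay":0,"az":0},{"x":0,"y":0,"z":0,"ax":0,"ay":0,"az":0},{"x":0,"y":0,"z":0,"ax":0,"ay":0,"az":0},{"x":0.018,"y":-0.0123,"z":-0.035,"ax":0,"ay":0,"az":0},{"x":0.018,"y":-0.0123,"z":-0.035,"ax":0,"ay":0,"az":0},{"x":0.018,"y":-0.0123,"z":-0.035,"ax":0,"ay":0,"az":0},{"x":0.018,"y":-0.0123,"z":-0.035,"ax":0,"ay":0,"az":0},{"x":0.018,"y":-0.0123,"z":-0.035,"ax":0,"ay":0,"az":0}]' -0.06
python3 -m handwheel '[{"x":0,"y":0,"z":0,"ax":0,"ay":0,"az":0},{"x":0,"y":0,"z":0,"ax":0,"ay":0,"az":0},{"x":0,"y":0,"z":0,"ax":0,"ay":0,"az":0},{"x":0,"y":0,"z":0,"ax":0,"ay":0,"az":0},{"x":0,"y":0,"z":0,"ax":0,"ay":0,"az":0},{"x":0,"y":0,"z":0,"ax":0,"ay":0,"az":0},{"x":0,"y":0,"z":0,"ax":0,"ay":0,"az":0},{"x":0,"y":0,"z":0,"ax":0,"ay":0,"az":0}]' -1
python3 p3.py; python3 - <<'E'
from plan import *
c=toolR(YR,np.radians(30))[1]
o=ORACK+c@[2,0,0];a=pose(o,YR,np.radians(30),S,G,PHI);b=pose(o+c[:,2]*95,YR,np.radians(30),S,G,PHI)
j=check(*a,*b,cur()[2],8)
print(b[0])
for x,y,z in ((-80,0,120),(-34,0,45),(-31,0,17)):
    n=pose(mo(x,y,z),YM,np.radians(20.5),S,G,PHI); j=check(*b,*n,j,24); b=n
E
```

```text
clock: 11.2
position: [629.9, 139.8, 24.8]
ee_rot: [-0.625, 0.726, -0.276, 0.08]
contact_force: [-0.7, 0.2, -0.1]
gripper_width: 40.0
grasp_force: 0.0
clock: 12.0
position: [630.8, 140.0, 26.5]
ee_rot: [-0.624, 0.726, -0.277, 0.081]
contact_force: [5.3, -0.8, 0.9]
gripper_width: 7.3
grasp_force: 59.2
shift/200 [-0.0033 -0.0014 -0.0023] turn/90 [-0.0016  0.002   0.0001] |mm| 1.0 deg 0.2 maxstep 0.001 of n 8 err 0.0 j [ 0.45  0.47 -0.8   1.62 -0.49 -2.15]
shift/200 [-0.2368  0.0182  0.4114] turn/90 [0. 0. 0.] |mm| 95.0 deg 0.0 maxstep 0.061 of n 8 err 0.0 j [ 0.64  0.3  -0.8   1.2  -0.59 -1.85]
[582.79683702 143.30909446 108.25753208]
shift/200 [-0.1655 -1.6565  0.064 ] turn/90 [ 0.0164  0.1044 -0.1006] |mm| 333.0 deg 13.1 maxstep 0.042 of n 24 err 0.0 j [ 0.05  0.22 -0.78  0.9  -0.47 -1.13]
shift/200 [ 0.2237 -0.0536 -0.375 ] turn/90 [0. 0. 0.] |mm| 88.0 deg 0.0 maxstep 0.026 of n 24 err 0.0 j [-0.12  0.38 -0.82  1.42 -0.31 -1.53]
shift/200 [ 0.0146 -0.0035 -0.14  ] turn/90 [0. 0. 0.] |mm| 28.0 deg 0.0 maxstep 0.012 of n 24 err 0.0 j [-0.21  0.43 -0.83  1.71 -0.28 -1.74]
```

Gripped with width 7.3 at 59 N. I draw it out along its length and carry it over to the module.

```bash
python3 -m handwheel '[{"x":-0.0343,"y":0.0026,"z":0.0595,"ax":0,"ay":0,"az":0},{"x":-0.0343,"y":0.0026,"z":0.0595,"ax":0,"ay":0,"az":0},{"x":-0.0343,"y":0.0026,"z":0.0595,"ax":0,"ay":0,"az":0},{"x":-0.0343,"y":0.0026,"z":0.0595,"ax":0,"ay":0,"az":0},{"x":-0.0343,"y":0.0026,"z":0.0595,"ax":0,"ay":0,"az":0},{"x":-0.0343,"y":0.0026,"z":0.0595,"ax":0,"ay":0,"az":0},{"x":-0.0343,"y":0.0026,"z":0.0595,"ax":0,"ay":0,"az":0},{"x":-0.0343,"y":0.0026,"z":0.0595,"ax":0,"ay":0,"az":0}]'
python3 -m handwheel '[{"x":-0.008,"y":-0.05,"z":0.0062,"ax":0.001,"ay":0.0065,"az":-0.0063},{"x":-0.008,"y":-0.1,"z":0.0062,"ax":0.001,"ay":0.0065,"az":-0.0063},{"x":-0.008,"y":-0.11,"z":0.0062,"ax":0.001,"ay":0.0065,"az":-0.0063},{"x":-0.008,"y":-0.11,"z":0.0062,"ax":0.001,"ay":0.0065,"az":-0.0063},{"x":-0.008,"y":-0.11,"z":0.0062,"ax":0.001,"ay":0.0065,"az":-0.0063},{"x":-0.008,"y":-0.11,"z":0.0062,"ax":0.001,"ay":0.0065,"az":-0.0063},{"x":-0.008,"y":-0.11,"z":0.0062,"ax":0.001,"ay":0.0065,"az":-0.0063},{"x":-0.008,"y":-0.11,"z":0.0062,"ax":0.001,"ay":0.0065,"az":-0.0063}]'
python3 -m handwheel '[{"x":-0.008,"y":-0.11,"z":0.0062,"ax":0.001,"ay":0.0065,"az":-0.0063},{"x":-0.008,"y":-0.11,"z":0.0062,"ax":0.001,"ay":0.0065,"az":-0.0063},{"x":-0.008,"y":-0.11,"z":0.0062,"ax":0.001,"ay":0.0065,"az":-0.0063},{"x":-0.008,"y":-0.11,"z":0.0062,"ax":0.001,"ay":0.0065,"az":-0.0063},{"x":-0.008,"y":-0.11,"z":0.0062,"ax":0.001,"ay":0.0065,"az":-0.0063},{"x":-0.008,"y":-0.11,"z":0.0062,"ax":0.001,"ay":0.0065,"az":-0.0063},{"x":-0.008,"y":-0.11,"z":0.0062,"ax":0.001,"ay":0.0065,"az":-0.0063},{"x":-0.008,"y":-0.079,"z":0.0062,"ax":0.001,"ay":0.0065,"az":-0.0063}]'
python3 look.py w9; python3 - <<'E'
from plan import *
import pickle
p,r,j=cur();b=(p,r)
for x,y,z in ((-80,0,140),(-34,0,45),(-31,0,17)):
    n=pose(mo(x,y,z),YM,np.radians(20.5),S,G,PHI); j=check(*b,*n,j,24); b=n
w,im=pickle.load(open("w9.pkl","rb"))
# cassette pose predicted from grasp
tr,C=toolR(YM,np.radians(20.5)); rel=(R.from_matrix(r)*R.from_matrix(pose([0,0,0],YM,np.radians(20.5),S,G,PHI)[1]).inv()).as_matrix(); C=rel@C
o=p-59*r[:,2]-C@[2*0,G,S]
K=np.array([[-4,50.5,82],[-4,-50.5,82],[4,50.5,73],[4,-50.5,73],[4,-50.5,0]])
print("o",o,"pred",proj(w,o+K@C.T).round(1).tolist())
i=im.astype(int);g=((i[...,1]-i[...,0]>8)&(i[...,1]-i[...,2]>-6)).astype(np.uint8)
n,l,st,ce=cv2.connectedComponentsWithStats(g)
for k in np.argsort(-st[1:,4])[:4]+1: print(st[k],cv2.boxPoints(cv2.minAreaRect(np.argwhere(l==k)[:,::-1].astype(np.float32))).round(1).tolist())
a=im[100:400,60:420,::-1]
cv2.imwrite("pics/w9c.png",cv2.resize(a,(720,600),interpolation=cv2.INTER_CUBIC))
E
```

```text
clock: 12.8
position: [573.2, 143.8, 119.9]
ee_rot: [-0.626, 0.725, -0.275, 0.079]
contact_force: [0.8, 0.9, -1.2]
gripper_width: 7.2
grasp_force: 59.8
clock: 13.6
position: [560.8, -19.7, 129.3]
ee_rot: [-0.606, 0.755, -0.248, 0.042]
contact_force: [0.1, -0.1, -1.5]
gripper_width: 7.3
grasp_force: 59.8
clock: 14.4
position: [547.5, -189.6, 139.1]
ee_rot: [-0.585, 0.781, -0.219, 0.005]
contact_force: [0.9, 0.0, -1.8]
gripper_width: 7.5
grasp_force: 59.8
14.45 0.98
mod [[187.0, 333.0], [184.0, 208.0], [245.0, 342.0], [242.0, 188.0], [241.0, 252.0]]
rack [[230.0, 625.0], [383.0, 683.0], [215.0, 518.0], [363.0, 553.0], [350.0, 704.0]]
shift/200 [0.0105 0.0135 0.0082] turn/90 [-0.0011 -0.001   0.0028] |mm| 4.0 deg 0.3 maxstep 0.0 of n 24 err 0.0 j [ 0.08  0.19 -0.74  0.8  -0.52 -1.05]
shift/200 [ 0.2237 -0.0536 -0.475 ] turn/90 [0. 0. 0.] |mm| 106.0 deg 0.0 maxstep 0.034 of n 24 err 0.0 j [-0.12  0.38 -0.82  1.42 -0.31 -1.53]
shift/200 [ 0.0146 -0.0035 -0.14  ] turn/90 [0. 0. 0.] |mm| 28.0 deg 0.0 maxstep 0.012 of n 24 err 0.0 j [-0.21  0.43 -0.83  1.71 -0.28 -1.74]
o [ 555.01827239 -161.90599725  138.39112533] pred [[284.6, 466.7], [285.6, 204.6], [264.9, 447.6], [265.4, 204.4], [270.1, 203.7]]
[ 176  209   46   92 3101] [[176.0, 209.0], [221.0, 209.0], [221.0, 300.0], [176.0, 300.0]]
[ 280  210   10  151 1400] [[280.0, 360.0], [280.0, 210.0], [289.0, 210.0], [289.0, 360.0]]
[ 268  210    9  151 1245] [[268.0, 210.0], [276.0, 210.0], [276.0, 360.0], [268.0, 360.0]]
[ 0 81  1  2  2] [[-0.0, 82.0], [-0.0, 82.0], [0.0, 81.0], [0.0, 81.0]]
```

View pics/w9c.png

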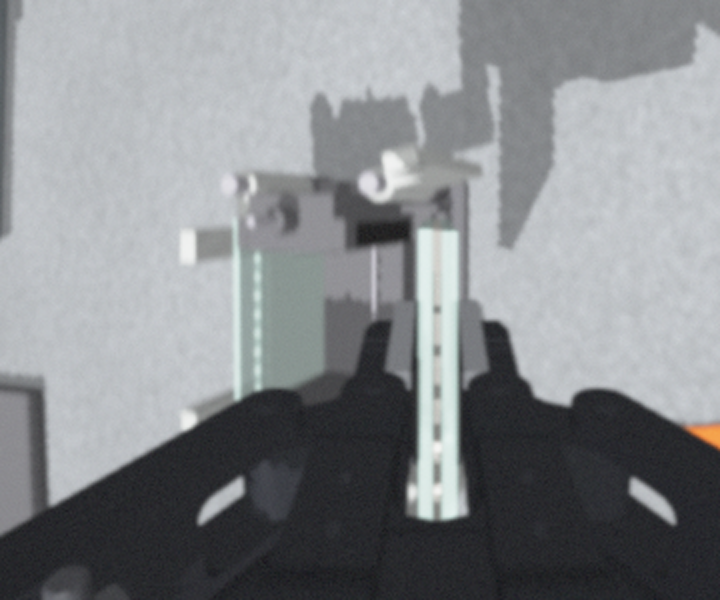

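The wrist view shows the cassette held evenly between the fingers, with its -y end at full-image (279,210). The near right hinge pin is at (246.5,191.5) and the far right pin at (176.5,192). The open side and channel beyond are clear.

```bash
python3 - <<'E'
from plan import *
import pickle
w,im=pickle.load(open("w9.pkl","rb")); w2=pickle.load(open("w2.pkl","rb"))[0]
M=[[-36,-66,92],[36,-66,92],[0,-50,123],[0,-50,97],[24,-50.5,94],[24,50.5,94]]
print("w9",proj(w,fr(OM,YM,M)).round(1).tolist()); print("w2",proj(w2,fr(OM,YM,M)).round(1).tolist())
P=[onz(w,(246.5,191.5),92),onz(w,(176.5,192),92)];print(np.round(P,1),fit(P,[(-36,-66,0),(36,-66,0)]))
print("w9 nominal",fr(OM,YM,[[-36,-66,92],[36,-66,92]]).round(1))
# scene view terminals etc. not used; held cassette -y end from image: corner tall plate top
p,r,j=cur()
C=(R.from_matrix(r)*R.from_matrix(pose([0,0,0],YM,np.radians(20.5),S,G,PHI)[1]).inv()).as_matrix()@toolR(YM,np.radians(20.5))[1]
for g in (-14,-16,-18):
    o=p-59*r[:,2]-C@[0,g,S]; print(g,proj(w,o+np.array([[-4,-50.5,82],[4,-50.5,73],[-4,-50.5,0]])@C.T).round(1).tolist())
t=arm.camera_params("top");print("top",proj(t,fr(OM,YM,M)).round(1).tolist())
E
```

```text
w9 [[245.2, 188.9], [175.4, 190.2], [186.7, 208.2], [205.5, 207.7], [184.9, 207.0], [185.9, 317.1]]
w2 [[226.4, 176.5], [168.4, 170.7], [190.3, 191.9], [196.2, 187.0], [177.6, 184.2], [177.3, 257.4]]
[[ 583.8 -231.1   92. ]
 [ 653.6 -248.4   92. ]] (array([ 634.55121652, -175.72398157]), np.float64(-0.24290860985034166), array([[ 0.02462438, -0.00610196],
       [-0.02462438,  0.00610196]]))
w9 nominal [[ 584.4 -233.6   92. ]
 [ 654.4 -250.4   92. ]]
-14 [[285.6, 204.6], [265.4, 204.4], [282.4, 203.7]]
-16 [[285.6, 209.9], [265.4, 209.3], [282.4, 206.8]]
-18 [[285.6, 215.2], [265.3, 214.2], [282.4, 209.9]]
top [[354.3, 223.3], [359.8, 199.5], [353.8, 208.2], [352.0, 209.7], [353.8, 202.0], [320.0, 193.3]]
```

```bash
sed -i 's/^PHI,G,S=.*/PHI,G,S=.27,-16.,58./; s/^OM=.*/OM=(634.7,-177.4); YM=-.24/' plan.py; cat > p4.py <<'E'
from plan import *
import sys,ast
T=20.5
p,r,j=cur();b=(p,r)
def casp():
    Ri=pose([0,0,0],YM,np.radians(T),S,G,PHI)[1]; C=r@Ri.T@toolR(YM,np.radians(T))[1]
    o=p-59*r[:,2]-C@[0,G,S]; m=R.from_euler('z',-YM).apply(o-np.array([*OM,0])); return m,np.degrees(np.arctan2(-(R.from_euler('z',-YM).apply(C[:,2]))[0],C[2,2]))
m,t=casp();print("cassette in module",m.round(1),"lean",t.round(2),"F",arm.read_state()["contact_force"].round(1),R.from_euler('z',-YM).apply(arm.read_state()["contact_force"]).round(1))
for a in ast.literal_eval(sys.argv[1]):
    n=pose(mo(*a[:3]),YM,np.radians(a[3]),S,G,PHI); j=check(*b,*n,j,8); b=n
E
python3 p4.py '[(-42,0,60,20.5),(-31,0,32,20.5),(-30,0,15,20.5)]'
```

```text
cassette in module [-81.1  -1.9 138.4] lean 20.39 F [ 1.5 -2.1 -1.4] [ 1.9 -1.7 -1.4]
shift/200 [ 0.192  -0.0372 -0.3918] turn/90 [-0.0011 -0.001  -0.0004] |mm| 88.0 deg 0.1 maxstep 0.082 of n 8 err 0.0 j [-0.08  0.35 -0.81  1.29 -0.34 -1.44]
shift/200 [ 0.0534 -0.0131 -0.14  ] turn/90 [0. 0. 0.] |mm| 30.0 deg 0.0 maxstep 0.032 of n 8 err 0.0 j [-0.16  0.4  -0.82  1.55 -0.3  -1.62]
shift/200 [ 0.0049 -0.0012 -0.085 ] turn/90 [0. 0. 0.] |mm| 17.0 deg 0.0 maxstep 0.022 of n 8 err 0.0 j [-0.21  0.43 -0.83  1.72 -0.28 -1.75]
```

```bash
python3 -m handwheel '[{"x":0.024,"y":-0.0046,"z":-0.049,"ax":0,"ay":0,"az":0},{"x":0.024,"y":-0.0046,"z":-0.049,"ax":0,"ay":0,"az":0},{"x":0.024,"y":-0.0046,"z":-0.049,"ax":0,"ay":0,"az":0},{"x":0.024,"y":-0.0046,"z":-0.049,"ax":0,"ay":0,"az":0},{"x":0.024,"y":-0.0046,"z":-0.049,"ax":0,"ay":0,"az":0},{"x":0.024,"y":-0.0046,"z":-0.049,"ax":0,"ay":0,"az":0},{"x":0.024,"y":-0.0046,"z":-0.049,"ax":0,"ay":0,"az":0},{"x":0.024,"y":-0.0046,"z":-0.049,"ax":0,"ay":0,"az":0}]'
python3 -m handwheel '[{"x":0.0067,"y":-0.0016,"z":-0.0175,"ax":0,"ay":0,"az":0},{"x":0.0067,"y":-0.0016,"z":-0.0175,"ax":0,"ay":0,"az":0},{"x":0.0067,"y":-0.0016,"z":-0.0175,"ax":0,"ay":0,"az":0},{"x":0.0067,"y":-0.0016,"z":-0.0175,"ax":0,"ay":0,"az":0},{"x":0.0067,"y":-0.0016,"z":-0.0175,"ax":0,"ay":0,"az":0},{"x":0.0067,"y":-0.0016,"z":-0.0175,"ax":0,"ay":0,"az":0},{"x":0.0067,"y":-0.0016,"z":-0.0175,"ax":0,"ay":0,"az":0},{"x":0,"y":0,"z":0,"ax":0,"ay":0,"az":0}]'
python3 p4.py '[(-31,0,32,20.5),(-30,0,15,20.5)]'; python3 - <<'E'
from look import *
w=look("w10");im=pickle.load(open("w10.pkl","rb"))[1]
# column profile near the -y plate end: gap to cheek
for u in (262,268,272,276,280,284,288,294): print(u,[int(x) for x in im[176:216:2,u].mean(1)])
from plan import *
print(proj(w,fr(OM,YM,[[-36,-66,92],[-30,-53,30],[-40,-53,30],[36,-66,92]])).round(1).tolist())
E
```

```text
clock: 15.25
position: [586.7, -194.9, 60.3]
ee_rot: [-0.585, 0.78, -0.219, 0.006]
contact_force: [0.5, 0.2, -1.3]
gripper_width: 7.5
grasp_force: 59.8
clock: 16.05
position: [595.7, -197.4, 35.9]
ee_rot: [-0.585, 0.781, -0.219, 0.005]
contact_force: [0.2, -0.4, -1.0]
gripper_width: 7.4
grasp_force: 59.8
cassette in module [-32.9   3.   34.9] lean 20.38 F [ 0.2 -0.4 -1. ] [ 0.3 -0.3 -1. ]
shift/200 [ 0.0048 -0.0168 -0.0141] turn/90 [-0.0014 -0.001  -0.0033] |mm| 4.0 deg 0.3 maxstep 0.005 of n 8 err 0.0 j [-0.16  0.4  -0.82  1.55 -0.3  -1.62]
shift/200 [ 0.0049 -0.0012 -0.085 ] turn/90 [0. 0. 0.] |mm| 17.0 deg 0.0 maxstep 0.022 of n 8 err 0.0 j [-0.21  0.43 -0.83  1.72 -0.28 -1.75]
16.1 0.4
262 [244, 243, 195, 138, 134, 133, 131, 125, 120, 110, 88, 88, 86, 86, 87, 88, 90, 68, 36, 37]
268 [243, 205, 127, 122, 133, 134, 130, 129, 121, 114, 92, 98, 112, 111, 100, 85, 85, 61, 46, 95]
272 [219, 143, 120, 121, 132, 136, 132, 126, 123, 120, 94, 100, 111, 112, 109, 95, 102, 112, 126, 197]
276 [157, 119, 120, 117, 126, 137, 133, 128, 123, 121, 116, 112, 113, 113, 129, 152, 154, 146, 142, 186]
280 [128, 117, 116, 117, 125, 136, 134, 130, 125, 120, 113, 114, 113, 114, 130, 152, 152, 142, 139, 167]
284 [117, 119, 117, 116, 120, 133, 136, 134, 123, 118, 108, 111, 112, 112, 113, 115, 117, 123, 128, 155]
288 [116, 118, 117, 116, 115, 127, 137, 127, 117, 93, 90, 112, 112, 112, 105, 91, 86, 88, 90, 122]
294 [118, 116, 117, 118, 116, 94, 85, 82, 77, 75, 95, 107, 92, 90, 102, 116, 115, 116, 116, 113]
[[240.5, 171.2], [275.7, 200.0], [289.9, 200.0], [123.3, 175.2]]
```

```bash
python3 -m handwheel '[{"x":0.0012,"y":-0.0042,"z":-0.0035,"ax":-0.0004,"ay":-0.0003,"az":-0.0008},{"x":0.0012,"y":-0.0042,"z":-0.0035,"ax":-0.0004,"ay":-0.0003,"az":-0.0008},{"x":0.0012,"y":-0.0042,"z":-0.0035,"ax":-0.0004,"ay":-0.0003,"az":-0.0008},{"x":0.0012,"y":-0.0042,"z":-0.0035,"ax":-0.0004,"ay":-0.0003,"az":-0.0008},{"x":0,"y":0,"z":0,"ax":0,"ay":0,"az":0},{"x":0,"y":0,"z":0,"ax":0,"ay":0,"az":0},{"x":0,"y":0,"z":0,"ax":0,"ay":0,"az":0},{"x":0,"y":0,"z":0,"ax":0,"ay":0,"az":0}]'
python3 p4.py '[(-30,0,15,20.5)]'; python3 - <<'E'
from look import *
w=look("w11");im=pickle.load(open("w11.pkl","rb"))[1]
from plan import *
p,r,j=cur()
C=r@pose([0,0,0],YM,np.radians(20.5),S,G,PHI)[1].T@toolR(YM,np.radians(20.5))[1]; o=p-59*r[:,2]-C@[0,G,S]
print("pins",proj(w,fr(OM,YM,[[-36,-66,92],[36,-66,92],[-30,-53,30]])).round(1).tolist(),"cass",proj(w,o+np.array([[-4,-50.5,82],[4,-50.5,73]])@C.T).round(1).tolist())
sub=im[150:222,225:305].astype(int).mean(2)
for y in range(0,72,2): print(150+y,''.join('%x'%int(v/16) for v in sub[y]))
E
```

```text
clock: 16.9
position: [598.1, -200.9, 34.8]
ee_rot: [-0.583, 0.782, -0.222, 0.006]
contact_force: [0.2, 0.2, -1.2]
gripper_width: 7.3
grasp_force: 59.8
cassette in module [-29.6   0.2  33.7] lean 20.71 F [ 0.2  0.2 -1.2] [ 0.1  0.2 -1.2]
shift/200 [-0.0021 -0.0008 -0.0935] turn/90 [ 0.0009  0.0022 -0.    ] |mm| 19.0 deg 0.2 maxstep 0.022 of n 8 err 0.0 j [-0.21  0.43 -0.83  1.72 -0.28 -1.75]
16.95 0.0
pins [[244.4, 176.5], [126.0, 180.5], [279.3, 204.2]] cass [[286.5, 212.6], [266.3, 211.9]]
150 99999999999999999999999899999acdeeefffffffffffffffffffffffffffeeecba999999999999
152 9999999999999999999999999999adefffffffffffffffffffffffffffffedccccba999999999999
154 9999999999999999999999999999adefffffffffffffffffffffffffffffedccccbba99999999999
156 99999999999999999999999999999bdffffffffffffffffffffffffffffffedccccba99999999999
158 99999999999999999999999999999acefffffffffffffffffffffffffffeedccbbbba99999999999
160 888998999999999989999999999889beffffffffffffffffffffffffeddcbbbaa999888899999999
162 999999999999999999999999999989adefffffffffffffffffffffffecaa99888777777788889999
164 9999
[... 1756 characters left out ...]
77667777777665555555
206 55555555555555555555555555555555555555555555667776767777777767677776777665555555
208 55555555555555555555555555555555555555555556666666677777777777777666666665566565
210 55555555555555555555555555555555555555555555556677778888887777676665555667777766
212 55555555555555555555555555555555555555555555667777788898888877766665445677777777
214 555555555555555555555555555555555444445444569bbbbbbbaaaaa99999987665445677777776
216 55555555554444444444444434333333333322222247bdeeeeedddddeeeeeeeca765545667777777
218 55555443332333222222222222222222222222222248bdeeeeeedddeeeeeeeeda765555667777777
220 55555432222222222222222222122212222222222248bdeeeeeddddeeeeeeeeda765455667777777
```

```bash
python3 - <<'E'
from plan import *
import pickle
W={k:pickle.load(open(k+".pkl","rb"))[0] for k in ("w2","w9","w11")}
L,Rr,F=[-36,66],[-36,-66],[36,-66]
ob=[("w2",L,(221.5,270)),("w2",Rr,(227,177.9)),("w2",F,(169.7,171.8)),("w9",Rr,(246.5,191.5)),("w9",F,(176.5,192)),("w11",Rr,(240,183))]
for fz in (None,92):
    f=lambda q:np.concatenate([proj(W[k],fr(q[:2],q[2],[[*m,q[3] if fz is None else fz]]))[0]-u for k,m,u in ob]+[[0.05*(q[3]-92)]])
    s=least_squares(f,[634,-177,-.24,92]);print(s.x.round(3),s.fun.round(1))
E
```

```text
[ 6.37208e+02 -1.75789e+02 -2.37000e-01  8.91630e+01] [-1.1  1.5 -1.7  0.1 -1.8  0.4 -1.6  0.6 -0.6  0.9  3.  -1.5 -0.1]
[ 6.36190e+02 -1.75672e+02 -2.43000e-01  9.20000e+01] [-1.   2.6 -1.   0.7 -1.5  0.6 -1.7  0.5 -1.4  0.5  2.8 -1.8  0. ]
```

```bash
sed -i 's/^PHI,G,S=.*/PHI,G,S=.27,-17.,58./; s/^OM=.*/OM=(637.3,-175.5); YM=-.239/' plan.py; python3 p4.py '[(-30.5,0,25,20.7),(-30.5,0,14.5,20.7)]'
```

```text
cassette in module [-31.7  -1.2  33.7] lean 20.71 F [-0.2 -0.5  0.2] [-0.1 -0.5  0.2]
shift/200 [ 0.0075  0.0041 -0.0435] turn/90 [0.0004 0.     0.0006] |mm| 9.0 deg 0.1 maxstep 0.01 of n 8 err 0.0 j [-0.19  0.42 -0.82  1.63 -0.29 -1.69]
shift/200 [ 0.      0.     -0.0525] turn/90 [0. 0. 0.] |mm| 10.0 deg 0.0 maxstep 0.014 of n 8 err 0.0 j [-0.22  0.43 -0.83  1.74 -0.28 -1.76]
```

```bash
python3 -m handwheel '[{"x":0.0019,"y":0.001,"z":-0.011,"ax":0,"ay":0,"az":0},{"x":0.0019,"y":0.001,"z":-0.011,"ax":0,"ay":0,"az":0},{"x":0.0019,"y":0.001,"z":-0.011,"ax":0,"ay":0,"az":0},{"x":0.0019,"y":0.001,"z":-0.011,"ax":0,"ay":0,"az":0},{"x":0,"y":0,"z":-0.008,"ax":0,"ay":0,"az":0},{"x":0,"y":0,"z":-0.008,"ax":0,"ay":0,"az":0},{"x":0,"y":0,"z":-0.008,"ax":0,"ay":0,"az":0},{"x":0,"y":0,"z":0,"ax":0,"ay":0,"az":0}]'
python3 p4.py '[(-30.5,0,14.5,20.7)]'
```

```text
clock: 17.75
position: [599.3, -200.2, 20.8]
ee_rot: [-0.583, 0.782, -0.222, 0.005]
contact_force: [-0.2, -0.2, -0.5]
gripper_width: 7.1
grasp_force: 59.8
cassette in module [-30.6  -0.3  19.7] lean 20.68 F [-0.2 -0.2 -0.5] [-0.1 -0.2 -0.5]
shift/200 [ 0.001   0.0011 -0.0262] turn/90 [ 0.0003 -0.0003  0.0007] |mm| 5.0 deg 0.1 maxstep 0.007 of n 8 err 0.0 j [-0.22  0.43 -0.83  1.74 -0.28 -1.76]
```

```bash
python3 -m handwheel '[{"x":0,"y":0,"z":-0.004,"ax":0,"ay":0,"az":0},{"x":0,"y":0,"z":-0.004,"ax":0,"ay":0,"az":0},{"x":0,"y":0,"z":-0.004,"ax":0,"ay":0,"az":0},{"x":0,"y":0,"z":-0.004,"ax":0,"ay":0,"az":0},{"x":0,"y":0,"z":-0.004,"ax":0,"ay":0,"az":0},{"x":0,"y":0,"z":-0.004,"ax":0,"ay":0,"az":0},{"x":0,"y":0,"z":0,"ax":0,"ay":0,"az":0},{"x":0,"y":0,"z":0,"ax":0,"ay":0,"az":0}]'
python3 p4.py '[(-30.5,0,13.5,20.7)]'
```

```text
clock: 18.55
position: [599.6, -200.1, 16.3]
ee_rot: [-0.583, 0.782, -0.222, 0.006]
contact_force: [0.5, -0.8, -1.5]
gripper_width: 7.5
grasp_force: 60.0
cassette in module [-30.4  -0.1  15.3] lean 20.71 F [ 0.5 -0.8 -1.5] [ 0.7 -0.6 -1.5]
shift/200 [-0.0002  0.0005 -0.0089] turn/90 [0.0003 0.     0.0006] |mm| 2.0 deg 0.1 maxstep 0.002 of n 8 err 0.0 j [-0.22  0.44 -0.83  1.75 -0.28 -1.77]
```

```bash
python3 -m handwheel '[{"x":0,"y":0,"z":-0.003,"ax":0,"ay":0,"az":0},{"x":0,"y":0,"z":-0.003,"ax":0,"ay":0,"az":0},{"x":0,"y":0,"z":-0.003,"ax":0,"ay":0,"az":0},{"x":0,"y":0,"z":-0.003,"ax":0,"ay":0,"az":0},{"x":0,"y":0,"z":-0.003,"ax":0,"ay":0,"az":0},{"x":0,"y":0,"z":0,"ax":0,"ay":0,"az":0},{"x":0,"y":0,"z":0,"ax":0,"ay":0,"az":0},{"x":0,"y":0,"z":0,"ax":0,"ay":0,"az":0}]'
python3 p4.py '[(-30.5,0,12.5,20.7)]'
```

```text
clock: 19.35
position: [600.7, -200.7, 15.8]
ee_rot: [-0.582, 0.782, -0.224, 0.007]
contact_force: [-4.8, 1.6, 10.6]
gripper_width: 7.3
grasp_force: 61.8
cassette in module [-29.1  -0.4  14.7] lean 20.96 F [-4.8  1.6 10.6] [-5.   0.4 10.6]
shift/200 [-0.0061  0.0035 -0.011 ] turn/90 [0.0016 0.0026 0.0008] |mm| 3.0 deg 0.3 maxstep 0.0 of n 8 err 0.0 j [-0.22  0.44 -0.83  1.76 -0.28 -1.78]
```

Contact with the channel floor at 10 N while leaning 21°. Now I straighten it in stages.

```bash
python3 p4.py '[(-29.6,0,14.9,14),(-29.2,0,14.4,8),(-28.7,0,14.0,3)]'
```

```text
cassette in module [-29.1  -0.4  14.7] lean 20.96 F [-4.8  1.6 10.6] [-5.   0.4 10.6]
shift/200 [-0.0011  0.0023  0.0012] turn/90 [0.0193 0.0749 0.0007] |mm| 1.0 deg 7.0 maxstep 0.11 of n 8 err 0.0 j [-0.    0.47 -0.68  0.94 -0.4  -1.14]
shift/200 [ 0.0025 -0.0006 -0.0024] turn/90 [0.0158 0.0648 0.    ] |mm| 1.0 deg 6.0 maxstep 0.064 of n 8 err 0.0 j [ 0.05  0.52 -0.51  0.58 -0.57 -0.81]
shift/200 [ 0.0029 -0.0007 -0.002 ] turn/90 [ 0.0132  0.054  -0.    ] |mm| 1.0 deg 5.0 maxstep 0.024 of n 8 err 0.0 j [ 0.06  0.55 -0.39  0.43 -0.71 -0.65]
```

```bash
python3 -m handwheel '[{"x":0.002,"y":0,"z":0.0065,"ax":0,"ay":0,"az":0},{"x":0.002,"y":0,"z":0.0065,"ax":0,"ay":0,"az":0},{"x":0,"y":0,"z":0,"ax":0.0036,"ay":0.0145,"az":0},{"x":0,"y":0,"z":0,"ax":0.0036,"ay":0.0145,"az":0},{"x":0,"y":0,"z":0,"ax":0.0036,"ay":0.0145,"az":0},{"x":0,"y":0,"z":0,"ax":0.0036,"ay":0.0145,"az":0},{"x":0,"y":0,"z":0,"ax":0.0036,"ay":0.0145,"az":0},{"x":0,"y":0,"z":0,"ax":0,"ay":0,"az":0}]'
python3 p4.py '[(-29.2,0,14.4,8),(-28.7,0,14.0,3)]'
```

```text
clock: 20.15
position: [601.9, -198.9, 15.8]
ee_rot: [-0.595, 0.784, -0.177, -0.03]
contact_force: [1.1, 0.6, -1.6]
gripper_width: 7.3
grasp_force: 59.9
cassette in module [-28.6   1.6  14.7] lean 14.04 F [ 1.1  0.6 -1.6] [ 1.   0.8 -1.6]
shift/200 [-0.0045 -0.0073 -0.0014] turn/90 [0.0154 0.0654 0.0002] |mm| 2.0 deg 6.0 maxstep 0.064 of n 8 err 0.0 j [ 0.05  0.52 -0.51  0.58 -0.57 -0.81]
shift/200 [ 0.0029 -0.0007 -0.002 ] turn/90 [ 0.0132  0.054  -0.    ] |mm| 1.0 deg 5.0 maxstep 0.024 of n 8 err 0.0 j [ 0.06  0.55 -0.39  0.43 -0.71 -0.65]
```

```bash
python3 -m handwheel '[{"x":-0.0015,"y":-0.002,"z":0,"ax":0.0026,"ay":0.0109,"az":0},{"x":-0.0015,"y":-0.002,"z":0,"ax":0.0026,"ay":0.0109,"az":0},{"x":0,"y":-0.002,"z":0,"ax":0.0026,"ay":0.0109,"az":0},{"x":0,"y":0,"z":0,"ax":0.0026,"ay":0.0109,"az":0},{"x":0,"y":0,"z":0,"ax":0.0026,"ay":0.0109,"az":0},{"x":0,"y":0,"z":0,"ax":0.0026,"ay":0.0109,"az":0},{"x":0,"y":0,"z":0,"ax":0,"ay":0,"az":0},{"x":0,"y":0,"z":0,"ax":0,"ay":0,"az":0}]'
python3 p4.py '[(-28.7,0,14.0,3),(-28.2,0,13.4,0)]'
```

```text
clock: 20.95
position: [599.8, -201.6, 15.7]
ee_rot: [-0.603, 0.783, -0.137, -0.063]
contact_force: [1.3, 0.1, -0.5]
gripper_width: 7.4
grasp_force: 60.0
cassette in module [-30.1  -1.5  14.5] lean 7.98 F [ 1.3  0.1 -0.5] [ 1.2  0.4 -0.5]
shift/200 [ 0.0091  0.0053 -0.0028] turn/90 [0.0138 0.0536 0.0006] |mm| 2.0 deg 5.0 maxstep 0.025 of n 8 err 0.0 j [ 0.06  0.55 -0.39  0.43 -0.71 -0.65]
shift/200 [ 0.0027 -0.0007 -0.003 ] turn/90 [ 0.0079  0.0324 -0.    ] |mm| 1.0 deg 3.0 maxstep 0.01 of n 8 err 0.0 j [ 0.06  0.58 -0.32  0.37 -0.78 -0.57]
```

```bash
python3 -m handwheel '[{"x":0.002,"y":0.0015,"z":-0.001,"ax":0.0027,"ay":0.0107,"az":0},{"x":0.002,"y":0.0015,"z":-0.001,"ax":0.0027,"ay":0.0107,"az":0},{"x":0.002,"y":0.0015,"z":-0.001,"ax":0.0027,"ay":0.0107,"az":0},{"x":0,"y":0,"z":0,"ax":0.0027,"ay":0.0107,"az":0},{"x":0,"y":0,"z":0,"ax":0.0027,"ay":0.0107,"az":0},{"x":0,"y":0,"z":0,"ax":0,"ay":0,"az":0},{"x":0,"y":0,"z":0,"ax":0,"ay":0,"az":0},{"x":0,"y":0,"z":0,"ax":0,"ay":0,"az":0}]'
python3 p4.py '[(-28.2,0,13.4,0)]'
```

```text
clock: 21.75
position: [601.0, -200.3, 15.2]
ee_rot: [-0.609, 0.781, -0.103, -0.09]
contact_force: [-0.1, -0.4, -0.4]
gripper_width: 7.3
grasp_force: 60.0
cassette in module [-29.4   0.   14.1] lean 2.99 F [-0.1 -0.4 -0.4] [-0.1 -0.4 -0.4]
shift/200 [ 0.006  -0.0016 -0.0034] turn/90 [0.0079 0.0323 0.0004] |mm| 1.0 deg 3.0 maxstep 0.01 of n 8 err 0.0 j [ 0.06  0.58 -0.32  0.37 -0.78 -0.57]
```

```bash
python3 -m handwheel '[{"x":0,"y":0,"z":0,"ax":0.002,"ay":0.008,"az":0},{"x":0,"y":0,"z":0,"ax":0.002,"ay":0.008,"az":0},{"x":0,"y":0,"z":0,"ax":0.002,"ay":0.008,"az":0},{"x":0,"y":0,"z":0,"ax":0.002,"ay":0.008,"az":0},{"x":0.001,"y":0,"z":-0.001,"ax":0,"ay":0,"az":0},{"x":0.001,"y":0,"z":-0.001,"ax":0,"ay":0,"az":0},{"x":0,"y":0,"z":0,"ax":0,"ay":0,"az":0},{"x":0,"y":0,"z":0,"ax":0,"ay":0,"az":0}]'
python3 p4.py '[(-28,0,13.2,0)]'
```

```text
clock: 22.55
position: [601.4, -200.4, 15.0]
ee_rot: [-0.612, 0.779, -0.083, -0.106]
contact_force: [0.8, 0.7, -0.4]
gripper_width: 7.4
grasp_force: 60.0
cassette in module [-29.    0.1  13.9] lean 0.02 F [ 0.8  0.7 -0.4] [ 0.6  0.8 -0.4]
shift/200 [ 0.0049 -0.0016 -0.0032] turn/90 [-0.0001  0.0002  0.0005] |mm| 1.0 deg 0.1 maxstep 0.0 of n 8 err 0.0 j [ 0.06  0.58 -0.32  0.37 -0.78 -0.57]
```

```bash
python3 -m handwheel '[{"x":0.0024,"y":-0.0006,"z":0,"ax":0,"ay":0,"az":0},{"x":0.0024,"y":-0.0006,"z":0,"ax":0,"ay":0,"az":0},{"x":0.0024,"y":-0.0006,"z":0,"ax":0,"ay":0,"az":0},{"x":0.0024,"y":-0.0006,"z":0,"ax":0,"ay":0,"az":0},{"x":0,"y":0,"z":-0.0025,"ax":0,"ay":0,"az":0},{"x":0,"y":0,"z":-0.0025,"ax":0,"ay":0,"az":0},{"x":0,"y":0,"z":0,"ax":0,"ay":0,"az":0},{"x":0,"y":0,"z":0,"ax":0,"ay":0,"az":0}]'
python3 p4.py '[(-28,0,13.2,0)]'
```

```text
clock: 23.35
position: [602.9, -201.0, 14.6]
ee_rot: [-0.612, 0.78, -0.083, -0.106]
contact_force: [-3.2, 1.9, 4.5]
gripper_width: 7.4
grasp_force: 60.6
cassette in module [-27.4  -0.2  13.4] lean -0.02 F [-3.2  1.9  4.5] [-3.6  1.   4.5]
shift/200 [-0.0026  0.0017 -0.0012] turn/90 [ 0.0002 -0.0003  0.0007] |mm| 1.0 deg 0.1 maxstep 0.0 of n 8 err 0.0 j [ 0.06  0.58 -0.32  0.37 -0.78 -0.57]
```

Light contact with both gasket and floor. I release and withdraw straight up.

```bash
python3 -m handwheel '[{"x":0,"y":0,"z":0,"ax":0,"ay":0,"az":0},{"x":0,"y":0,"z":0,"ax":0,"ay":0,"az":0},{"x":0,"y":0,"z":0,"ax":0,"ay":0,"az":0},{"x":0,"y":0,"z":0,"ax":0,"ay":0,"az":0},{"x":0,"y":0,"z":0,"ax":0,"ay":0,"az":0},{"x":0,"y":0,"z":0,"ax":0,"ay":0,"az":0},{"x":0,"y":0,"z":0,"ax":0,"ay":0,"az":0},{"x":0,"y":0,"z":0,"ax":0,"ay":0,"az":0}]' -0.3
python3 -m handwheel '[{"x":0,"y":0,"z":0.03,"ax":0,"ay":0,"az":0},{"x":0,"y":0,"z":0.06,"ax":0,"ay":0,"az":0},{"x":0,"y":0,"z":0.08,"ax":0,"ay":0,"az":0},{"x":0,"y":0,"z":0.1,"ax":0,"ay":0,"az":0},{"x":0,"y":0,"z":0.12,"ax":0,"ay":0,"az":0},{"x":0,"y":0,"z":0.12,"ax":0,"ay":0,"az":0},{"x":0,"y":0,"z":0.12,"ax":0,"ay":0,"az":0},{"x":0,"y":0,"z":0,"ax":0,"ay":0,"az":0}]'
python3 - <<'E'
from look import *
w=look("w12");im=pickle.load(open("w12.pkl","rb"))[1]
from plan import *
i=im.astype(int);g=((i[...,1]-i[...,0]>8)&(i[...,1]-i[...,2]>-6)).astype(np.uint8)
n,l,st,ce=cv2.connectedComponentsWithStats(g)
for k in np.argsort(-st[1:,4])[:5]+1: print(st[k],cv2.boxPoints(cv2.minAreaRect(np.argwhere(l==k)[:,::-1].astype(np.float32))).round(1).tolist())
K=[[-32,50.5,94],[-32,-50.5,94],[-24,50.5,85],[-24,-50.5,85],[-28.8,50.5,94],[-28.8,-50.5,94],[32,50.5,94],[32,-50.5,94],[-36,66,92],[-36,-66,92],[36,-66,92]]
print(proj(w,fr(OM,YM,K)).round(1).tolist())
print(cur()[2].round(2))
E
```

```text
clock: 24.15
position: [603.3, -200.8, 13.9]
ee_rot: [-0.612, 0.779, -0.083, -0.106]
contact_force: [-0.4, -0.0, -0.9]
gripper_width: 29.8
grasp_force: 0.0
clock: 24.95
position: [606.1, -200.9, 145.4]
ee_rot: [-0.612, 0.78, -0.086, -0.102]
contact_force: [-0.1, 0.1, 0.2]
gripper_width: 29.8
grasp_force: 0.0
25.0 2.36
[277 207  12 124 961] [[277.0, 207.0], [288.0, 207.0], [288.0, 330.0], [277.0, 330.0]]
[209 208  24  77 953] [[209.0, 208.0], [232.0, 208.0], [232.0, 284.0], [209.0, 284.0]]
[421 335   1   1   1] [[421.0, 335.0], [421.0, 335.0], [421.0, 335.0], [421.0, 335.0]]
[102 356   1   1   1] [[102.0, 356.0], [102.0, 356.0], [102.0, 356.0], [102.0, 356.0]]
[ 77 359   1   1   1] [[77.0, 359.0], [77.0, 359.0], [77.0, 359.0], [77.0, 359.0]]
[[286.7, 330.3], [287.0, 207.7], [277.2, 325.8], [277.3, 207.5], [282.9, 330.3], [283.0, 207.7], [209.2, 329.9], [208.6, 207.6], [291.5, 347.8], [291.8, 188.8], [204.2, 188.7]]
[ 0.06  0.45 -0.16  0.3  -1.06 -0.46]
```

The cassette outline is at u 277–288, v 207–330 against predicted 277–287, 207.5–330, so it is upright in place. Now I plan the clamp pushes.

```bash
cat > p5.py <<'E'
from plan import *
import sys
A,B=11.,12.
Rv=toolR(YM,0)[0]
def fing(q,side,back=0):  # side +1 left, -1 right; finger centre in module xy
    u=np.array([-np.sin(q),-side*np.cos(q)]); n=np.array([np.cos(q),-side*np.sin(q)])
    cv=np.array([np.clip(n[0]/.4,-1,1)*B,np.clip(n[1]/.4,-1,1)*A])
    return np.array([-36,66*side])+27*u-n*(4+back)-cv
def tcp(xy,tipz): return fr(OM,YM,[[*xy,tipz-40]])[0]
if __name__=="__main__":
    side=int(sys.argv[1]); qs=eval(sys.argv[2]); p,r,j=cur(); b=(p,r)
    pts=[(fing(qs[0],side,12),175),(fing(qs[0],side,12),99)]+[(fing(q,side),99) for q in qs]
    for xy,z in pts:
        n=(tcp(xy,z),Rv); print(xy.round(0),end=" "); j=check(*b,*n,j,8); b=n
E
python3 p5.py 1 '[1.93,1.57,1.2,.9,.6,.3,.05]'
```

```text
[-45. 101.] shift/200 [ 0.0639  0.6724 -0.0399] turn/90 [ 0.1667 -0.037   0.0008] |mm| 135.0 deg 15.4 maxstep 0.039 of n 8 err 0.0 j [ 0.15  0.42 -0.08 -0.   -1.06 -0.39]
[-45. 101.] shift/200 [ 0.    0.   -0.38] turn/90 [0. 0. 0.] |mm| 76.0 deg 0.0 maxstep 0.021 of n 8 err 0.0 j [ 0.15  0.5  -0.17 -0.   -0.9  -0.39]
[-49.  90.] shift/200 [-0.0338 -0.0496  0.    ] turn/90 [0. 0. 0.] |mm| 12.0 deg 0.0 maxstep 0.002 of n 8 err 0.0 j [ 0.14  0.49 -0.19 -0.   -0.89 -0.38]
[-63.  81.] shift/200 [-0.0775 -0.0288  0.    ] turn/90 [0. 0. 0.] |mm| 17.0 deg 0.0 maxstep 0.005 of n 8 err 0.0 j [ 0.13  0.47 -0.23 -0.   -0.88 -0.37]
[-73.  71.] shift/200 [-0.0627 -0.0364  0.    ] turn/90 [0. 0. 0.] |mm| 14.0 deg 0.0 maxstep 0.004 of n 8 err 0.0 j [ 0.12  0.45 -0.25 -0.   -0.86 -0.36]
[-72.  63.] shift/200 [-0.     -0.0391  0.    ] turn/90 [0. 0. 0.] |mm| 8.0 deg 0.0 maxstep 0.002 of n 8 err 0.0 j [ 0.11  0.45 -0.25 -0.   -0.87 -0.35]
[-67.  57.] shift/200 [ 0.0172 -0.037   0.    ] turn/90 [0. 0. 0.] |mm| 8.0 deg 0.0 maxstep 0.002 of n 8 err 0.0 j [ 0.1   0.46 -0.24 -0.   -0.87 -0.33]
[-60.  50.] shift/200 [ 0.0239 -0.0442  0.    ] turn/90 [0. 0. 0.] |mm| 10.0 deg 0.0 maxstep 0.002 of n 8 err 0.0 j [ 0.08  0.47 -0.22 -0.   -0.88 -0.32]
[-53.  41.] shift/200 [ 0.0208 -0.0509  0.    ] turn/90 [0. 0. 0.] |mm| 11.0 deg 0.0 maxstep 0.002 of n 8 err 0.0 j [ 0.06  0.48 -0.21 -0.   -0.89 -0.3 ]
```

```bash
python3 -m handwheel '[{"x":0.0091,"y":0.096,"z":-0.0057,"ax":0.0238,"ay":-0.0053,"az":0},{"x":0.0091,"y":0.096,"z":-0.0057,"ax":0.0238,"ay":-0.0053,"az":0},{"x":0.0091,"y":0.096,"z":-0.0057,"ax":0.0238,"ay":-0.0053,"az":0},{"x":0.0091,"y":0.096,"z":-0.0057,"ax":0.0238,"ay":-0.0053,"az":0},{"x":0.0091,"y":0.096,"z":-0.0057,"ax":0.0238,"ay":-0.0053,"az":0},{"x":0.0091,"y":0.096,"z":-0.0057,"ax":0.0238,"ay":-0.0053,"az":0},{"x":0.0091,"y":0.096,"z":-0.0057,"ax":0.0238,"ay":-0.0053,"az":0},{"x":0,"y":0,"z":0,"ax":0,"ay":0,"az":0}]' -1
python3 -m handwheel '[{"x":0,"y":0,"z":-0.055,"ax":0,"ay":0,"az":0},{"x":0,"y":0,"z":-0.055,"ax":0,"ay":0,"az":0},{"x":0,"y":0,"z":-0.055,"ax":0,"ay":0,"az":0},{"x":0,"y":0,"z":-0.055,"ax":0,"ay":0,"az":0},{"x":0,"y":0,"z":-0.055,"ax":0,"ay":0,"az":0},{"x":0,"y":0,"z":-0.055,"ax":0,"ay":0,"az":0},{"x":0,"y":0,"z":-0.05,"ax":0,"ay":0,"az":0},{"x":0,"y":0,"z":0,"ax":0,"ay":0,"az":0}]'
cat > p6.py <<'E'
from p5 import *
side=int(sys.argv[1]); p,r,j=cur(); st=arm.read_state()
m=R.from_euler('z',-YM).apply(p-np.array([*OM,0]));print("TCP in module",m.round(1),"F mod",R.from_euler('z',-YM).apply(st["contact_force"]).round(1),"tilt",np.degrees(np.arccos(-r[2,2])).round(1))
b=p
for q in eval(sys.argv[2]):
    n=tcp(fing(q,side),99); print(q,((n-b)/200).round(4)); b=n
E
python3 p6.py 1 '[1.93,1.57,1.2,.9,.6,.3,.05]'
```

```text
clock: 25.8
position: [615.7, -65.5, 131.5]
ee_rot: [-0.618, 0.786, 0.002, -0.003]
contact_force: [0.2, -0.3, 0.2]
gripper_width: 0.0
grasp_force: 0.0
clock: 26.6
position: [614.7, -66.5, 53.9]
ee_rot: [-0.618, 0.786, 0.003, -0.004]
contact_force: [0.3, -0.4, -0.4]
gripper_width: -0.3
grasp_force: 0.0
TCP in module [-47.7 100.5  53.9] F mod [ 0.4 -0.3 -0.4] tilt 0.5
1.93 [-0.0199 -0.0482  0.0255]
1.57 [-0.0775 -0.0288  0.    ]
1.2 [-0.0627 -0.0364  0.    ]
0.9 [-0.     -0.0391  0.    ]
0.6 [ 0.0172 -0.037   0.    ]
0.3 [ 0.0239 -0.0442  0.    ]
0.05 [ 0.0208 -0.0509  0.    ]
```

```bash
python3 -m handwheel '[{"x":-0.01,"y":-0.024,"z":0.0125,"ax":0,"ay":0,"az":0},{"x":-0.01,"y":-0.024,"z":0.0125,"ax":0,"ay":0,"az":0},{"x":-0.026,"y":-0.0096,"z":0,"ax":0,"ay":0,"az":0},{"x":-0.026,"y":-0.0096,"z":0,"ax":0,"ay":0,"az":0},{"x":-0.026,"y":-0.0096,"z":0,"ax":0,"ay":0,"az":0},{"x":-0.021,"y":-0.012,"z":0,"ax":0,"ay":0,"az":0},{"x":-0.021,"y":-0.012,"z":0,"ax":0,"ay":0,"az":0},{"x":-0.021,"y":-0.012,"z":0,"ax":0,"ay":0,"az":0}]'
python3 p6.py 1 '[1.2]'
python3 -m handwheel '[{"x":0,"y":-0.0195,"z":0,"ax":0,"ay":0,"az":0},{"x":0,"y":-0.0195,"z":0,"ax":0,"ay":0,"az":0},{"x":0.0086,"y":-0.0185,"z":0,"ax":0,"ay":0,"az":0},{"x":0.0086,"y":-0.0185,"z":0,"ax":0,"ay":0,"az":0},{"x":0.012,"y":-0.022,"z":0,"ax":0,"ay":0,"az":0},{"x":0.012,"y":-0.022,"z":0,"ax":0,"ay":0,"az":0},{"x":0.0104,"y":-0.0255,"z":0,"ax":0,"ay":0,"az":0},{"x":0.0104,"y":-0.0255,"z":0,"ax":0,"ay":0,"az":0}]'
python3 p6.py 1 '[0.05,-.05]'
```

```text
clock: 27.4
position: [583.4, -89.1, 61.0]
ee_rot: [-0.618, 0.786, 0.002, -0.002]
contact_force: [1.0, 0.3, 0.9]
gripper_width: 0.1
grasp_force: 0.5
TCP in module [-72.8  71.2  61. ] F mod [0.9 0.5 0.9] tilt 0.3
1.2 [-0.0035 -0.0004 -0.01  ]
clock: 28.2
position: [595.0, -123.0, 60.4]
ee_rot: [-0.618, 0.787, 0.003, -0.003]
contact_force: [-7.4, 8.2, 1.5]
gripper_width: 0.2
grasp_force: 4.1
TCP in module [-53.5  41.   60.4] F mod [-9.1  6.2  1.5] tilt 0.5
0.05 [ 0.0003 -0.0021 -0.0072]
-0.05 [ 0.0094 -0.0185  0.    ]
```

```bash
python3 -m handwheel '[{"x":0.0025,"y":-0.0006,"z":0,"ax":0,"ay":0,"az":0},{"x":0,"y":0,"z":0,"ax":0,"ay":0,"az":0},{"x":0,"y":0,"z":0,"ax":0,"ay":0,"az":0},{"x":0,"y":0,"z":0,"ax":0,"ay":0,"az":0},{"x":0,"y":0,"z":0,"ax":0,"ay":0,"az":0},{"x":0,"y":0,"z":0,"ax":0,"ay":0,"az":0},{"x":0,"y":0,"z":0,"ax":0,"ay":0,"az":0},{"x":0,"y":0,"z":0,"ax":0,"ay":0,"az":0}]'
python3 p6.py 1 '[0.05,-.05]'; python3 - <<'E'
from look import *
w=look("w13");im=pickle.load(open("w13.pkl","rb"))[1]
from plan import *
t=[(-36-27*np.sin(q),66-27*np.cos(q),118) for q in (0,.2,.4)]+[(-36,66,92),(-36,-66,92)]
print(proj(w,fr(OM,YM,t)).round(1).tolist())
E
```

```text
clock: 29.0
position: [594.6, -123.3, 60.3]
ee_rot: [-0.618, 0.787, 0.003, -0.004]
contact_force: [-5.0, 3.0, 1.3]
gripper_width: -0.2
grasp_force: 2.6
TCP in module [-53.9  40.6  60.3] F mod [-5.6  1.8  1.3] tilt 0.6
0.05 [ 0.0026 -0.0007 -0.0066]
-0.05 [ 0.0094 -0.0185  0.    ]
29.05 0.0
[[238.4, 281.4], [250.1, 282.4], [261.3, 285.4], [245.5, 300.1], [236.3, 40.4]]
```

The force against the stop is steady at 5.6 N, well above the 1–2 N that moves the arm, so the left clamp is closed. I back off and do the right one.

```bash
sed -i 's/^A,B=.*/A,B=11.,13.5/' p5.py; python3 -m handwheel '[{"x":-0.04,"y":0.01,"z":0,"ax":0,"ay":0,"az":0},{"x":-0.05,"y":0.01,"z":0,"ax":0,"ay":0,"az":0},{"x":0,"y":0,"z":0.08,"ax":0,"ay":0,"az":0},{"x":0,"y":0,"z":0.1,"ax":0,"ay":0,"az":0},{"x":0,"y":0,"z":0.1,"ax":0,"ay":0,"az":0},{"x":0,"y":0,"z":0.1,"ax":0,"ay":0,"az":0},{"x":0,"y":0,"z":0,"ax":0,"ay":0,"az":0},{"x":0,"y":0,"z":0,"ax":0,"ay":0,"az":0}]'
python3 p5.py -1 '[1.77,1.5,1.2,.9,.6,.3,.03]'
```

```text
clock: 29.85
position: [578.5, -119.3, 137.2]
ee_rot: [-0.618, 0.786, 0.001, -0.002]
contact_force: [-0.2, 0.8, -0.4]
gripper_width: 0.2
grasp_force: 0.0
[-53. -98.] shift/200 [-0.0776 -0.6949 -0.0109] turn/90 [ 0.0001 -0.0029  0.0002] |mm| 140.0 deg 0.3 maxstep 0.03 of n 8 err 0.0 j [-0.17  0.42 -0.09 -0.   -1.06 -0.07]
[-53. -98.] shift/200 [ 0.    0.   -0.38] turn/90 [0. 0. 0.] |mm| 76.0 deg 0.0 maxstep 0.021 of n 8 err 0.0 j [-0.17  0.49 -0.18 -0.   -0.9  -0.07]
[-55. -86.] shift/200 [0.0024 0.06   0.    ] turn/90 [0. 0. 0.] |mm| 12.0 deg 0.0 maxstep 0.003 of n 8 err 0.0 j [-0.15  0.49 -0.19 -0.   -0.89 -0.09]
[-66. -79.] shift/200 [-0.043   0.0475  0.    ] turn/90 [0. 0. 0.] |mm| 13.0 deg 0.0 maxstep 0.004 of n 8 err 0.0 j [-0.14  0.47 -0.22 -0.   -0.88 -0.1 ]
[-75. -71.] shift/200 [-0.0353  0.0505  0.    ] turn/90 [0. 0. 0.] |mm| 12.0 deg 0.0 maxstep 0.003 of n 8 err 0.0 j [-0.12  0.46 -0.25 -0.   -0.87 -0.12]
[-73. -63.] shift/200 [0.0173 0.0349 0.    ] turn/90 [0. 0. 0.] |mm| 8.0 deg 0.0 maxstep 0.002 of n 8 err 0.0 j [-0.11  0.46 -0.24 -0.   -0.87 -0.13]
[-68. -57.] shift/200 [0.0323 0.0249 0.    ] turn/90 [0. 0. 0.] |mm| 8.0 deg 0.0 maxstep 0.001 of n 8 err 0.0 j [-0.1   0.46 -0.23 -0.   -0.87 -0.14]
[-61. -50.] shift/200 [0.0416 0.0283 0.    ] turn/90 [0. 0. 0.] |mm| 10.0 deg 0.0 maxstep 0.002 of n 8 err 0.0 j [-0.09  0.47 -0.22 -0.   -0.88 -0.15]
[-54. -40.] shift/200 [0.0453 0.0382 0.    ] turn/90 [0. 0. 0.] |mm| 12.0 deg 0.0 maxstep 0.002 of n 8 err 0.0 j [-0.07  0.48 -0.2  -0.   -0.89 -0.17]
```

```bash
python3 -m handwheel '[{"x":-0.011,"y":-0.1,"z":-0.0015,"ax":0,"ay":0,"az":0},{"x":-0.011,"y":-0.1,"z":-0.0015,"ax":0,"ay":0,"az":0},{"x":-0.011,"y":-0.1,"z":-0.0015,"ax":0,"ay":0,"az":0},{"x":-0.011,"y":-0.1,"z":-0.0015,"ax":0,"ay":0,"az":0},{"x":-0.011,"y":-0.1,"z":-0.0015,"ax":0,"ay":0,"az":0},{"x":-0.011,"y":-0.1,"z":-0.0015,"ax":0,"ay":0,"az":0},{"x":-0.011,"y":-0.1,"z":-0.0015,"ax":0,"ay":0,"az":0},{"x":0,"y":0,"z":0,"ax":0,"ay":0,"az":0}]'
python3 -m handwheel '[{"x":0,"y":0,"z":-0.054,"ax":0,"ay":0,"az":0},{"x":0,"y":0,"z":-0.054,"ax":0,"ay":0,"az":0},{"x":0,"y":0,"z":-0.054,"ax":0,"ay":0,"az":0},{"x":0,"y":0,"z":-0.054,"ax":0,"ay":0,"az":0},{"x":0,"y":0,"z":-0.054,"ax":0,"ay":0,"az":0},{"x":0,"y":0,"z":-0.054,"ax":0,"ay":0,"az":0},{"x":0,"y":0,"z":-0.05,"ax":0,"ay":0,"az":0},{"x":0,"y":0,"z":0,"ax":0,"ay":0,"az":0}]'
python3 p6.py -1 '[1.77,1.5,1.2,.9,.6,.3,.03]'
```

```text
clock: 30.65
position: [561.9, -261.0, 133.0]
ee_rot: [-0.617, 0.787, 0.003, -0.003]
contact_force: [0.1, -0.0, -0.0]
gripper_width: -0.2
grasp_force: 0.0
clock: 31.45
position: [562.1, -259.0, 58.0]
ee_rot: [-0.618, 0.786, 0.003, -0.003]
contact_force: [-0.0, 0.6, 0.1]
gripper_width: -0.0
grasp_force: 0.0
TCP in module [-53.3 -98.9  58. ] F mod [-0.2  0.6  0.1] tilt 0.5
1.77 [0.0067 0.0633 0.0048]
1.5 [-0.043   0.0475  0.    ]
1.2 [-0.0353  0.0505  0.    ]
0.9 [0.0173 0.0349 0.    ]
0.6 [0.0323 0.0249 0.    ]
0.3 [0.0416 0.0283 0.    ]
0.03 [0.0453 0.0382 0.    ]
```

```bash
python3 -m handwheel '[{"x":0.003,"y":0.032,"z":0.003,"ax":0,"ay":0,"az":0},{"x":0.003,"y":0.032,"z":0.003,"ax":0,"ay":0,"az":0},{"x":-0.0143,"y":0.0158,"z":0,"ax":0,"ay":0,"az":0},{"x":-0.0143,"y":0.0158,"z":0,"ax":0,"ay":0,"az":0},{"x":-0.0143,"y":0.0158,"z":0,"ax":0,"ay":0,"az":0},{"x":-0.0118,"y":0.0168,"z":0,"ax":0,"ay":0,"az":0},{"x":-0.0118,"y":0.0168,"z":0,"ax":0,"ay":0,"az":0},{"x":-0.0118,"y":0.0168,"z":0,"ax":0,"ay":0,"az":0}]'
python3 p6.py -1 '[1.2]'
python3 -m handwheel '[{"x":0.0086,"y":0.0175,"z":0,"ax":0,"ay":0,"az":0},{"x":0.0086,"y":0.0175,"z":0,"ax":0,"ay":0,"az":0},{"x":0.016,"y":0.0125,"z":0,"ax":0,"ay":0,"az":0},{"x":0.016,"y":0.0125,"z":0,"ax":0,"ay":0,"az":0},{"x":0.021,"y":0.0142,"z":0,"ax":0,"ay":0,"az":0},{"x":0.021,"y":0.0142,"z":0,"ax":0,"ay":0,"az":0},{"x":0.0225,"y":0.019,"z":0,"ax":0,"ay":0,"az":0},{"x":0.0225,"y":0.019,"z":0,"ax":0,"ay":0,"az":0}]'
python3 p6.py -1 '[0.03]'
python3 -m handwheel '[{"x":0.0025,"y":-0.0006,"z":0,"ax":0,"ay":0,"az":0},{"x":0,"y":0,"z":0,"ax":0,"ay":0,"az":0},{"x":0,"y":0,"z":0,"ax":0,"ay":0,"az":0},{"x":0,"y":0,"z":0,"ax":0,"ay":0,"az":0},{"x":0,"y":0,"z":0,"ax":0,"ay":0,"az":0},{"x":0,"y":0,"z":0,"ax":0,"ay":0,"az":0},{"x":0,"y":0,"z":0,"ax":0,"ay":0,"az":0},{"x":0,"y":0,"z":0,"ax":0,"ay":0,"az":0}]'
python3 p6.py -1 '[0.03]'
```

```text
clock: 32.25
position: [548.4, -226.7, 61.2]
ee_rot: [-0.618, 0.786, 0.002, -0.003]
contact_force: [-0.1, -0.1, -0.1]
gripper_width: -0.1
grasp_force: 0.4
TCP in module [-74.3 -70.8  61.2] F mod [-0.1 -0.2 -0.1] tilt 0.4
1.2 [-0.0031 -0.0002 -0.0111]
clock: 33.05
position: [575.7, -201.5, 61.0]
ee_rot: [-0.618, 0.786, 0.002, -0.003]
contact_force: [-6.7, -3.3, 2.1]
gripper_width: -0.2
grasp_force: 3.2
TCP in module [-53.7 -39.9  61. ] F mod [-5.7 -4.8  2.1] tilt 0.5
0.03 [-0.003   0.0004 -0.01  ]
clock: 33.85
position: [575.6, -201.3, 60.9]
ee_rot: [-0.618, 0.786, 0.002, -0.003]
contact_force: [-4.4, 1.8, 1.3]
gripper_width: -0.4
grasp_force: 2.6
TCP in module [-53.8 -39.7  60.9] F mod [-4.7  0.7  1.3] tilt 0.4
0.03 [-0.0026 -0.0006 -0.0096]
```

Mirror-symmetric with the left, so the right clamp is closed too. I back off, rise and verify both tabs and the cassette from above.

```bash
python3 -m handwheel '[{"x":-0.04,"y":0.01,"z":0,"ax":0,"ay":0,"az":0},{"x":-0.05,"y":0.01,"z":0,"ax":0,"ay":0,"az":0},{"x":0,"y":0,"z":0.1,"ax":0,"ay":0,"az":0},{"x":0,"y":0,"z":0.12,"ax":0,"ay":0,"az":0},{"x":0,"y":0,"z":0.13,"ax":0,"ay":0,"az":0},{"x":0,"y":0,"z":0.13,"ax":0,"ay":0,"az":0},{"x":0,"y":0,"z":0.13,"ax":0,"ay":0,"az":0},{"x":0,"y":0,"z":0.13,"ax":0,"ay":0,"az":0}]'
python3 -m handwheel '[{"x":0,"y":0,"z":0.1,"ax":0,"ay":0,"az":0},{"x":0,"y":0,"z":0.1,"ax":0,"ay":0,"az":0},{"x":0,"y":0,"z":0,"ax":0,"ay":0,"az":0},{"x":0,"y":0,"z":0,"ax":0,"ay":0,"az":0},{"x":0,"y":0,"z":0,"ax":0,"ay":0,"az":0},{"x":0,"y":0,"z":0,"ax":0,"ay":0,"az":0},{"x":0,"y":0,"z":0,"ax":0,"ay":0,"az":0},{"x":0,"y":0,"z":0,"ax":0,"ay":0,"az":0}]'
python3 - <<'E'
from look import *
w=look("w14");im=pickle.load(open("w14.pkl","rb"))[1]
from plan import *
for q in (0,.15): print("tabs",q,proj(w,fr(OM,YM,[(-36-27*np.sin(q),s*(66-27*np.cos(q)),118) for s in (1,-1)])).round(1).tolist())
print("cass",proj(w,fr(OM,YM,[[-32,50.5,94],[-32,-50.5,94],[-28.8,50.5,94],[-28.8,-50.5,94],[-24,50.5,85],[-24,-50.5,85]])).round(1).tolist())
i=im.astype(int);v=i.min(2)
n,l,st,ce=cv2.connectedComponentsWithStats((v>195).astype(np.uint8))
for k in range(1,n):
    if st[k,4]>25: print("white",st[k],ce[k].round(1))
g=((i[...,1]-i[...,0]>8)&(i[...,1]-i[...,2]>-6)).astype(np.uint8)
n,l,st,ce=cv2.connectedComponentsWithStats(g)
for k in range(1,n):
    if st[k,4]>40: print("green",st[k])
# dam: top view compare before/after
t0=cv2.imread("pics/top0.png")[:,:,::-1].astype(int);t1=arm.get_image("top").astype(int)
d=np.abs(t0-t1).max(2)>40
print("dam region diff",d[172:190,200:242].sum(),"tipbox",d[198:230,80:126].sum(),"bottle",d[150:182,252:280].sum(),"tray",d[200:242,410:488].sum())
E
```

```text
clock: 34.65
position: [558.8, -197.8, 210.9]
ee_rot: [-0.618, 0.786, 0.001, -0.001]
contact_force: [0.9, -0.9, -0.9]
gripper_width: 0.0
grasp_force: 0.0
clock: 35.45
position: [558.5, -197.8, 248.6]
ee_rot: [-0.618, 0.786, 0.002, -0.003]
contact_force: [-0.4, 0.0, 0.2]
gripper_width: -0.1
grasp_force: 0.0
35.5 0.15
tabs 0 [[245.2, 259.6], [243.0, 192.7]]
tabs 0.15 [[248.8, 259.8], [246.8, 192.4]]
cass [[244.2, 259.4], [241.3, 177.8], [241.6, 259.4], [238.5, 177.8], [238.5, 256.2], [235.3, 176.3]]
white [161   0  11   5  35] [165.2   1.3]
white [241 159  14  27 163] [249.2 169.2]
white [176 160  14  10  85] [182.3 164.5]
white [238 178   4   8  28] [239.6 181.3]
white [170 187  10  14 112] [174.5 193.8]
white [237 187  12  64 285] [241.9 209.6]
white [186 190   7  55 136] [189.1 216.4]
white [252 242   5  16  52] [254.1 249.6]
white [190 249   5  12  34] [192.6 256.1]
white [177 255   9  12  91] [181.1 260.5]
white [241 254  10  20 126] [245.6 262.5]
white [187 264  12  10  67] [191.9 269.3]
green [236 176  14  78 612]
green [ 185  178   24   81 1061]
dam region diff 0 tipbox 0 bottle 177 tray 320
```

```bash
python3 - <<'E'
import pickle,numpy as np
im=pickle.load(open("w14.pkl","rb"))[1].min(2)
for v in list(range(184,204,2))+list(range(252,272,2)): print(v,' '.join('%3d'%x for x in im[v,230:262:2]))
E
```

```text
184 148 145 146 147 175 216 181 133 132 129 159 222 158 133 142 148
186 146 145 145 145 131 188 179 160 159 133 134 156 124 130 141 150
188 147 146 144 148 135 193 229 233 231 183 114  98 106 130 140 147
190 153 149 147 158 180 209 236 239 239 199 116  97 107 128 140 149
192 153 148 148 176 207 206 236 240 239 199 117  98 105 126 139 149
194 150 141 144 173 207 190 235 240 238 201 109  94 104 129 135 147
196 148 162 146 170 207 185 236 239 239 202 105  95 103 125 137 146
198 149 162 149 169 205 205 233 235 234 196 102  93 101 129 141 151
200 151 167 144 159 203 203 209 171 162 138  95  88 102 129 138 149
202 147 182 137 147 195 191 195 125 114 109  97  93 103 127 135 150
252 151 149 148 143 145 135 176 159 134 134 129 199 225 162 179 194
254 153 152 152 152 152 164 205 184 177 175 144 179 224 166 182 193
256 152 152 152 149 153 171 214 231 237 235 177 166 221 177 186 193
258 152 155 151 150 152 163 206 235 240 240 186 141 195 173 181 187
260 150 154 151 151 152 154 188 235 240 240 199 133 120 112 120 124
262 152 152 154 129 142 176 200 234 241 241 208 122  60  40  43  42
264 150 153 150 124 151 187 201 236 239 237 185  74  35  33  37  38
266 151 152 148 136 169 184 196 223 203 173 108  41  33  36  36  40
268 156 156 155 153 177 183 189 212 199 194  97  38  32  38  34  32
270 179 175 179 180 185 184 184 206 226 202  90  42  42  40  40  38
```

Both tabs sit square at u 244.7 and 246.7, within 2 px of fully closed and symmetric, and the cassette is in place. I hand it in.

```bash
python3 -c "
from bench import arm
print(arm.job_done())"
```

```text
the job is handed in; nothing more can be done
None
```

The cassette is upright against the gasket with its short plate under the shoulders, both clamp arms are closed and released, and the job is handed in at about 35.5 s of the 69 s allowed; the hand-in returned no verdict, and I judged clamp closure from a steady 5 N push plus the final wrist view.

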